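# Dry-lay a brick test panel in half bond

### The arm

A 6-joint arm with a two-finger parallel gripper is mounted at the origin on a cart in front of the work surface, level with it; the furniture and walls round the work are solid. World frame = base frame: x ahead of the robot, y to its left, z up, the work surface at z = 0. Lengths are in m, angles in degrees, forces in N, time in s.
With the tool pointing down it reaches from about 0.25 to 0.775 m from the base axis. Payload 4 kg.
Tool frame: the origin (TCP) lies at the very end of the fingers, on their centre line; the grasp point (between the pads) lies 19 mm behind it; z points along the fingers, x is the direction in which the jaws open and shut, and the axes are right-handed (so a half turn about z gives the same grasp; the last joint's range is limited). The gripper opens to 85 mm and grips with 20 to 120 N. Pads are 22 mm wide; open, the fingers measure 114 mm over their backs; the gripper's body (76 mm by 85 mm) begins 54 mm behind the grasp point. The pads swing forward as they close: fully open they stand 13 mm farther back than shut.
Start: joints at [67.317, 4.996, 78.535, -0, 96.463, -5.907], TCP at [0.159, 0.527, 0.195] pointing down, gripper open.
Joint ranges: [-177.83, 177.83], [-43.37, 116.18], [15.69, 146.23], [-61.86, 241.86], [9.47, 152.12], [-147.06, 147.06]. Speed limits (degrees/s): [159.86, 159.86, 180, 180, 180, 180].

### API

Orientations are given as [roll, pitch, yaw] about the fixed x, y, z axes, in that order (R = Rz(yaw) Ry(pitch) Rx(roll)).
In Python, from workcell import env, vision, workorder gives the robot as it stands.
- The arm moves only by the shell command python3 -m jog 'ROWS' [FORCE]. ROWS is JSON, a list of rows, each a list of 7 numbers: the shift along the world's x, y, z in mm, then the turn, a rotation vector about the world's x, y, z in degrees, then the finger opening in mm, from 0 to 85.4. A call has 1 to 8 rows; each row shifts and turns the commanded pose from where the row before left it; what a row does not reach is not made up. A row lasts 1/10 s, in which the tool goes at most 50 mm and 8.59 degrees, less where a joint would pass 70% of its speed; a pose out of reach is approached as far as the arm can. A call is refused whole if a number of a shift passes 50 or a number of a turn 8.59, either way. A call with a gripper value outside its range is refused whole. The fingers move at their own pace and stop on an object; FORCE is the grip in N (left out, the last holds). Time passes only in rows, so rows that do not move let the fingers close. It gives the time, the measured TCP pose, the force and the opening at its end, in the units of the state.
- env.sense(): the state, without advancing time (a new reading comes with each control period).
- vision.grab_frame(name): name is "scene" or "top"; returns the picture (480x640x3 uint8, red, green, blue); there is no depth.
- vision.camera_params(name): a dict with "mtx" (3x3 intrinsics, pixels), "k1" (the pictures are not rectified: a ray, as slopes to the right and down, at radius r is drawn at 1 + k1 r^2 times it, then the intrinsics apply), "world_from_camera" (4x4, takes a point from camera to world coordinates). Camera axes: x right, y down, z forward; pixel columns grow to the right and rows downward; lengths in m; the calibration is good to about 2 mm. A picture is of the moment at which its call begins. camera_params takes no time and is no camera call.
- workorder.hand_in(): hands the job in, once; it reports no verdict.
The state is a dict: "time_s": time; "joint_positions": joint angles; "joint_vel": joint speeds; "effort": joint torques, N m; "ee_pos": TCP position; "tcp_rot": TCP orientation; "wrist_force": force on the tool from outside, world axes, zero at the start; "torque": the same for the moment, N m; "grip_width": opening from 0.0 (shut) to 1.0 (fully open).
Only numpy, scipy, OpenCV 4.12 (cv2) and the standard library are available. Lean on these libraries where they do the work, as an engineer would, in place of code of your own. Each camera call takes 0.05 s, during which the arm holds its last target.

### The job

Raise the counterweighted guard arm over the laying bed until it stays open by itself, and put the brush that was left on the bed into the tool tray. Then dry-lay all the loose concrete bricks flat on the bed: first the bottom course of three on the scribed outlines, then the rest in further courses along the bed, each brick centred over the joint of the course below. Leave the arm open and the bystanders where they are.

Things in the scene. Friction and masses are not known exactly. Their poses are not given: they have to be found in the camera images.
- bed: Fixed steel laying bed on the table: plate 80 mm wide (its x), 15 mm thick, about 400 mm long (its y). Origin: underside, under the middle of the scribed area; x points away from the robot across the bed, y along it towards its free left end. Three outlines for bricks end to end (115 mm apart) are scribed on the plate. At the right end (y = -215 mm) stands a grey post 155 mm high, 43 mm by 32 mm.
- guard_arm (a joint): Guard arm hinged on the post, turning about the bed's x axis; rad. 0: level above the bed, in the way; 1.9: open, a little past upright against its stop, standing 330 mm above the table at the bed's right end (go round it by the table's front). Counterweighted (2 N at the sleeve), balance near 0.9: let go below, it falls shut; above, it swings open by itself in about 2 s and stays.
- guard_grip (a point): Middle of the black rubber sleeve at the arm's free end: 60 mm long along the arm, 28 mm high, 18 mm thick across (along the bed's x). It is 160 mm from the pivot and 135 mm above the table when the arm is down; it moves with the arm. Pinched across its thickness it can turn between the pads. The arm's end is 30 mm beyond it.
- guard_pivot (a point): The arm's hinge point at the top of the post, 135 mm above the table.
- tray: Fixed open aluminium tool tray, 250 (its x) by 100 (its y) by 22 mm high, wall and floor 3 mm. Origin: centre of its underside.
- brush_mid (a point): Flat brush with a wooden handle, 217 mm long (its x, bristles at +x), lying on the bed at first. The point is the middle of its length, half-way up (6 mm above its underside), on the handle, which there is 18 mm wide and 10 mm thick and runs 30 mm on towards the bristles and to the other end behind.
- brick_0_mid (a point): Centre of a half-scale concrete brick, 110 (x, length) by 52 (y) by 40 mm (z, upright), 0.45 kg, all alike; lies flat on the table at first. 4 to 6 of the 6 are there; None if absent.
- brick_1_mid (a point): Centre of a half-scale concrete brick, 110 (x, length) by 52 (y) by 40 mm (z, upright), 0.45 kg, all alike; see the first.
- brick_2_mid (a point): Centre of a half-scale concrete brick, 110 (x, length) by 52 (y) by 40 mm (z, upright), 0.45 kg, all alike; see the first.
- brick_3_mid (a point): Centre of a half-scale concrete brick, 110 (x, length) by 52 (y) by 40 mm (z, upright), 0.45 kg, all alike; see the first.
- brick_4_mid (a point): Centre of a half-scale concrete brick, 110 (x, length) by 52 (y) by 40 mm (z, upright), 0.45 kg, all alike; see the first.
- brick_5_mid (a point): Centre of a half-scale concrete brick, 110 (x, length) by 52 (y) by 40 mm (z, upright), 0.45 kg, all alike; see the first.
- low_0 (a point): Where the centre of the bottom-course brick at the right (post) end belongs, 35 mm above the table; brick length along the bed's y.
- low_1 (a point): Where the centre of the bottom-course brick at the middle belongs, 35 mm above the table; brick length along the bed's y.
- low_2 (a point): Where the centre of the bottom-course brick at the left (free) end belongs, 35 mm above the table; brick length along the bed's y.
- mid_0 (a point): Where the centre of the second-course brick over the right-hand joint belongs, 75 mm above the table.
- mid_1 (a point): The same over the left-hand joint.
- top_0 (a point): Where the centre of the third-course brick belongs, over the joint of the second course, 115 mm above the table.
- jar_big: Bystander: the large jar (60 mm across, 95 mm high); origin at its underside. Leave it where it stands.
- sieve: Bystander: the sieve (102 mm across, 42 mm high); origin at its underside. Leave it where it stands.
- tin_a: Bystander: a moisture tin (60 mm across, 39 mm high); origin at its underside. Leave it where it stands.
- tin_b: Bystander: a moisture tin (60 mm across, 39 mm high); origin at its underside. Leave it where it stands.
- cube: Bystander: the mortar cube (50 mm); origin at its underside. Leave it where it stands.
- tape: Bystander: the tape measure (64 by 76 by 33 mm); origin at its underside. Leave it where it stands.

How it is judged:
By the outcome, as a careful person would: the job done as asked, in the order asked, and still so for the second after the job is handed in, with the robot touching nothing.
Of brick_0, brick_1, brick_2, brick_3, brick_4, brick_5 only 4 to 6 are there at a start; the rules pass over those that are not, and their reading is None.
At some moment in a run one of brush may be knocked a few centimetres aside while the robot is not near it.
Once in a run the grip may slacken for a moment while it holds something.
It also fails if it takes over 210 s, if anything falls off the work surface, if the arm or the gripper's body presses on something with over 40 N, if the wrist force passes 120 N, or if a joint passes its speed limit or range.

## Working session

There is one attempt and no reset: what is moved stays moved. The work goes in short steps, Python scripts to look and compute and a shell command to move; the robot and the scene stay as the last step left them, time stands still between calls to the robot, and variables do not carry over. Pictures are saved under pics/ and viewed, and the job is handed in when it is done.

```bash
ls -la; mkdir -p pics
python3 - <<'E'
from workcell import env, vision, workorder
import cv2,numpy as np
print(env.sense())
for n in("scene","top"):
    im=vision.grab_frame(n); cv2.imwrite(f"pics/{n}0.png",im[:,:,::-1])
    p=vision.camera_params(n); print(n,p)
E
```

```text
total 12
drwxr-xr-x  3 agent agent 4096 Dec  7 06:56 .
drwxr-xr-x 23 root  root  4096 Dec  7 06:56 ..
drwxr-xr-x  2 agent agent 4096 Dec  7 06:56 pics
{'time_s': 0.0, 'joint_positions': array([ 6.73162069e+01,  5.04109053e+00,  7.86260465e+01,  8.50603020e-04,
        9.64621195e+01, -5.90716490e+00]), 'joint_vel': array([-0.03527695,  0.06996271,  0.04448597,  0.07584953,  0.07695361,
       -0.0403999 ]), 'effort': array([ 8.32556325e-04, -3.51861513e+01, -3.13276362e+01, -1.53486699e-04,
        1.08351107e-02,  9.58502568e-06]), 'ee_pos': array([0.15852717, 0.52605359, 0.19390878]), 'tcp_rot': array([-1.79985856e+02,  1.28483195e-01,  7.32234824e+01]), 'wrist_force': array([ 0.32709064, -0.64092026,  0.25107998]), 'torque': array([ 0.00371204,  0.02664447, -0.01100029]), 'grip_width': 1.0014666280954685}
scene {'mtx': array([[436.15569557,   0.        , 323.21810246],
       [  0.        , 436.15569557, 238.22344681],
       [  0.        ,   0.        ,   1.        ]]), 'k1': -0.03474797057075831, 'world_from_camera': array([[ 0.46604272, -0.60897243,  0.64183858, -0.12779114],
       [-0.88451618, -0.30357616,  0.35422117, -0.38299227],
       [-0.02086404, -0.73279881, -0.68012542,  0.80174612],
       [ 0.        ,  0.        ,  0.        ,  1.        ]])}
top {'mtx': array([[518.95361338,   0.        , 318.76920334],
       [  0.        , 518.95361338, 230.68181063],
       [  0.        ,   0.        ,   1.        ]]), 'k1': 0.003726745300272527, 'world_from_camera': array([[-0.00737889, -0.99269114,  0.12045682,  0.36978081],
       [-0.99976739,  0.00976497,  0.01923036, -0.02277937],
       [-0.02026607, -0.12028691, -0.99253229,  1.37779553],
       [ 0.        ,  0.        ,  0.        ,  1.        ]])}
```

View pics/scene0.png

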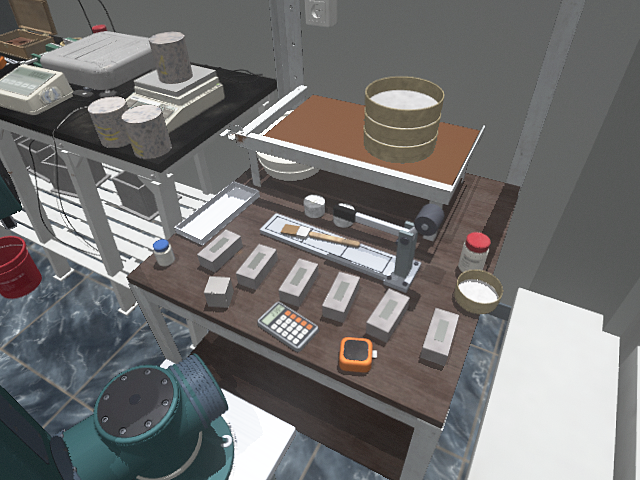

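View pics/top0.png

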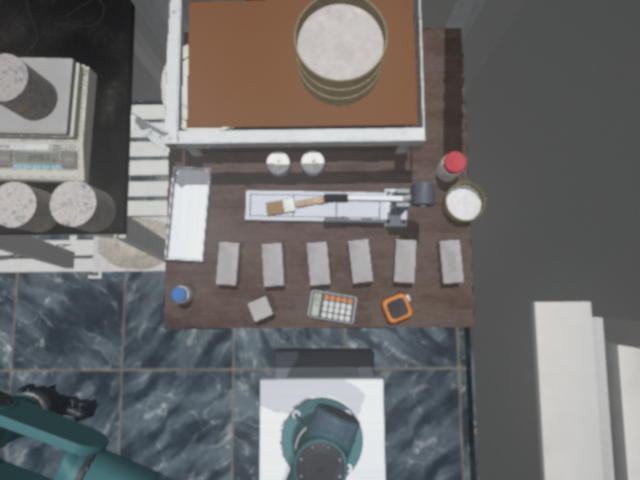

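```bash
cat > h.py <<'E'
from workcell import env, vision, workorder
import cv2,numpy as np
P={n:vision.camera_params(n) for n in("scene","top")}
def ray(n,uv):
    p=P[n];K=p["mtx"];uv=np.atleast_2d(np.asarray(uv,float))
    d=cv2.undistortPoints(uv.reshape(-1,1,2),K,np.array([p["k1"],0,0,0.])).reshape(-1,2)
    T=p["world_from_camera"]; D=np.c_[d,np.ones(len(d))]@T[:3,:3].T
    return T[:3,3],D
def onz(n,uv,z):
    o,D=ray(n,uv); t=(z-o[2])/D[:,2]; return o+t[:,None]*D
def proj(n,X):
    p=P[n];Ti=np.linalg.inv(p["world_from_camera"]);X=np.atleast_2d(np.asarray(X,float))
    rv,_=cv2.Rodrigues(Ti[:3,:3]); q,_=cv2.projectPoints(X.reshape(-1,1,3),rv,Ti[:3,3],p["mtx"],np.array([p["k1"],0,0,0.])); return q.reshape(-1,2)
def tri(a,b):
    """two view: a in scene, b in top"""
    o1,D1=ray("scene",a);o2,D2=ray("top",b);d1=D1[0]/np.linalg.norm(D1[0]);d2=D2[0]/np.linalg.norm(D2[0])
    s=np.linalg.lstsq(np.c_[d1,-d2],o2-o1,rcond=None)[0]; A=o1+s[0]*d1;B=o2+s[1]*d2
    return (A+B)/2,np.linalg.norm(A-B)
def grab(n,name=None,crop=None,k=1):
    im=vision.grab_frame(n)[:,:,::-1].copy()
    if name:
        c=im if crop is None else im[crop[1]:crop[3],crop[0]:crop[2]]
        cv2.imwrite(f"pics/{name}.png",cv2.resize(c,None,fx=k,fy=k,interpolation=cv2.INTER_CUBIC))
    return im
E
python3 - <<'E'
import cv2
a=cv2.imread('pics/scene0.png')[180:380,140:540];cv2.imwrite('pics/s1.png',cv2.resize(a,None,fx=2,fy=2,interpolation=2))
a=cv2.imread('pics/top0.png')[130:330,160:490];cv2.imwrite('pics/t1.png',cv2.resize(a,None,fx=2.4,fy=2.4,interpolation=2))
E
```

```text
(no output)
```

View pics/s1.png

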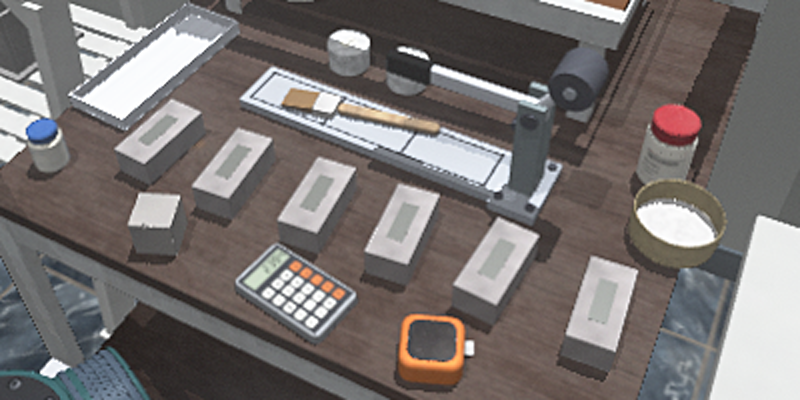

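View pics/t1.png

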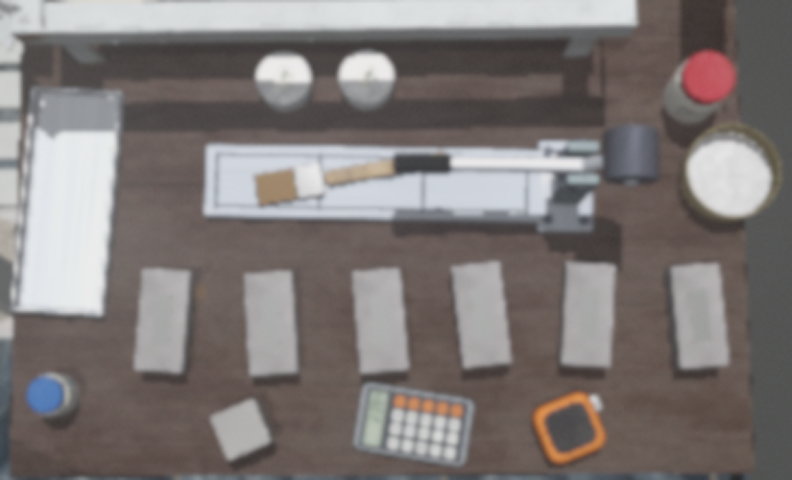

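```bash
cat > meas.py <<'E'
from h import *
def bricks(im,lo=(225,235),z=0.04,roi=(215,230,480,292)):
    hsv=cv2.cvtColor(im,cv2.COLOR_BGR2HSV); x0,y0,x1,y1=roi
    m=((hsv[...,1]<45)&(hsv[...,2]>118)).astype(np.uint8)
    mm=np.zeros_like(m);mm[y0:y1,x0:x1]=m[y0:y1,x0:x1]
    out=[]
    for c in cv2.findContours(mm,cv2.RETR_EXTERNAL,cv2.CHAIN_APPROX_NONE)[0]:
        if cv2.contourArea(c)<300: continue
        w=onz("top",c.reshape(-1,2)+0.0,z)
        r=cv2.minAreaRect((w[:,:2]*1000).astype(np.float32)); b=cv2.boxPoints(r)
        e=[b[1]-b[0],b[2]-b[1]]; l=max(e,key=np.linalg.norm); s=min(e,key=np.linalg.norm)
        yaw=np.degrees(np.arctan2(l[1],l[0])); yaw=(yaw+90)%180-90
        out.append((np.round(r[0],1),round(float(np.linalg.norm(l)),1),round(float(np.linalg.norm(s)),1),round(float(yaw),1)))
    return out
if __name__=="__main__":
    im=cv2.imread('pics/top0.png')
    for o in sorted(bricks(im),key=lambda o:o[0][1]): print(o)
    # shelf, bed corners
    for nm,a,b in [("shelfR",(450,198),(425,141)),("shelfL",(237,135),(168,150)),]:
        print(nm,tri(a,b))
    S=lambda u,v:(u/2+140,v/2+180); T=lambda u,v:(u/2.4+160,v/2.4+130)
    print("bed pts top z=.015");print(onz("top",[T(205,145),T(204,216),T(216,154),T(217,207),T(320,207),T(423,207),T(527,207),T(527,155)],.015).round(4))
    print("bed pts scene");print(onz("scene",[S(270,70),S(240,100),S(277,76),S(250,99),S(500,160),S(482,188),S(404,158)],.015).round(4))
    print("tray",onz("top",[T(36,88),T(122,90),T(103,316),T(15,313)],.022).round(4))
    print("tray s",onz("scene",[S(187,5),S(240,40-2),S(123,128-4),S(70,97)],.022).round(4))
    print("sleeve",[tri(S(*a),T(*b)) for a,b in [((391,53),(397,155)),((430,75),(448,155))]])
    print("brush z.021 ferr/hand",onz("top",[T(257,190),T(325,178),T(395,168)],.021).round(4), onz("scene",[S(284,97),S(340,106),S(438,127)],.021).round(4))
E
python3 meas.py
```

```text
(array([ 451.2, -337.1]), 112.8, 55.3, 3.4)
(array([ 452.3, -218.7]), 111.4, 55.8, -4.4)
(array([ 454.5, -102.9]), 112.8, 55.8, 6.2)
(array([448.8,   6.2]), 112.7, 55.5, 4.6)
(array([447.3, 124.4]), 113.4, 55.8, 3.4)
(array([451.2, 241.6]), 113.2, 56.0, -3.8)
shelfR (array([ 0.7305917 , -0.25509194,  0.16537332]), np.float64(0.00016723758587896127))
shelfL (array([0.71142861, 0.35065007, 0.19299464]), np.float64(0.009092177696697405))
bed pts top z=.015
[[ 0.6457  0.1993  0.015 ]
 [ 0.5657  0.1997  0.015 ]
 [ 0.6354  0.1869  0.015 ]
 [ 0.5757  0.1853  0.015 ]
 [ 0.5745  0.0709  0.015 ]
 [ 0.5733 -0.043   0.015 ]
 [ 0.5721 -0.1577  0.015 ]
 [ 0.6304 -0.159   0.015 ]]
bed pts scene
[[ 0.6392  0.1937  0.015 ]
 [ 0.567   0.1961  0.015 ]
 [ 0.6324  0.1778  0.015 ]
 [ 0.5748  0.185   0.015 ]
 [ 0.6184 -0.1606  0.015 ]
 [ 0.5643 -0.1585  0.015 ]
 [ 0.5677 -0.0515  0.015 ]]
tray [[0.7114 0.3885 0.022 ]
 [0.7079 0.2918 0.022 ]
 [0.4554 0.3082 0.022 ]
 [0.4595 0.4051 0.022 ]]
tray s [[0.7079 0.3879 0.022 ]
 [0.6748 0.2676 0.022 ]
 [0.452  0.3033 0.022 ]
 [0.4618 0.4041 0.022 ]]
sleeve [(array([ 0.60687505, -0.01480797,  0.14308042]), np.float64(0.0017958995567176597)), (array([ 0.60935495, -0.06630257,  0.12597659]), np.float64(0.002739549401245781))]
brush z.021 ferr/hand [[ 0.5933  0.1402  0.021 ]
 [ 0.6059  0.0649  0.021 ]
 [ 0.6163 -0.0125  0.021 ]] [[ 0.5934  0.1415  0.021 ]
 [ 0.6114  0.0648  0.021 ]
 [ 0.6326 -0.0688  0.021 ]]
```

```bash
python3 -m jog '[[30,-38,4,0,0,-4.93,85],[30,-38,4,0,0,-4.93,85],[30,-38,4,0,0,-4.93,85],[30,-38,4,0,0,-4.93,85],[30,-38,4,0,0,-4.93,85],[30,-38,4,0,0,-4.93,85],[30,-38,4,0,0,-4.93,85],[30,-38,4,0,0,-4.93,85]]' 40
```

```text
time_s: 0.9
ee_pos: [0.3994, 0.2208, 0.2269]
tcp_rot: [-180.0, 0.0, 33.6]
wrist_force: [1.3, -0.1, -0.7]
grip_width: 0.995
```

```bash
python3 -m jog '[[30,-38,4,0,0,-4.93,85],[30,-38,4,0,0,-4.93,85],[30,-38,4,0,0,-4.93,85],[30,-38,4,0,0,-4.93,85],[30,-38,4,0,0,-4.93,85],[30,-38,4,0,0,-4.93,85],[30,-38,4,0,0,-4.93,85],[0,0,0,0,0,0,85]]'
```

```text
time_s: 1.7
ee_pos: [0.6109, -0.0487, 0.2519]
tcp_rot: [179.9, 0.2, -1.2]
wrist_force: [0.6, -0.4, 0.6]
grip_width: 0.994
```

Run:
```python
from h import *
s=env.sense();print(s["ee_pos"])
im=grab("scene");q=proj("scene",[s["ee_pos"],[.608,-.041,.135]]);print(q)
for p in q: cv2.circle(im,tuple(int(v) for v in p),2,(0,0,255),-1)
cv2.imwrite("pics/s2.png",cv2.resize(im[100:300,220:500],None,fx=2.8,fy=2.8))
im=grab("top");q=proj("top",[s["ee_pos"],[.608,-.041,.135]])
for p in q: cv2.circle(im,tuple(int(v) for v in p),2,(0,0,255),-1)
cv2.imwrite("pics/t2.png",cv2.resize(im[130:330,200:480],None,fx=2.8,fy=2.8))
```

```text
[ 0.61088847 -0.04866191  0.25190803]
[[350.27209904 171.31393842]
 [345.8457637  211.85403147]]
```

View pics/s2.png

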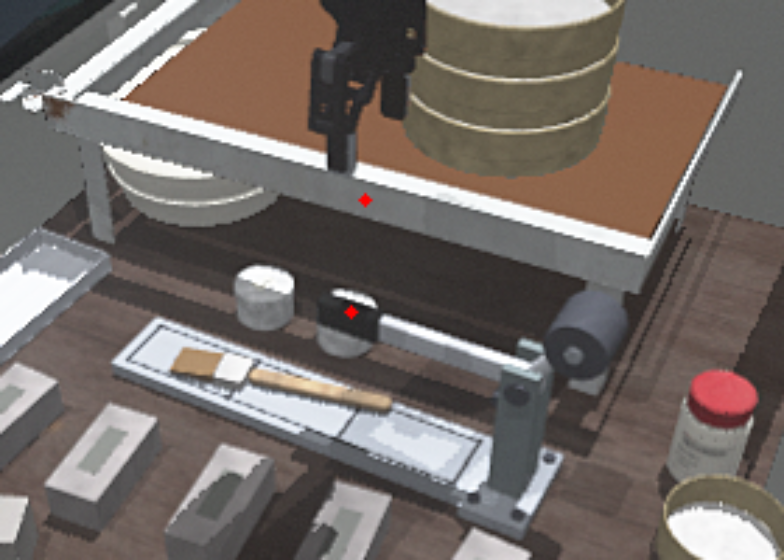

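View pics/t2.png

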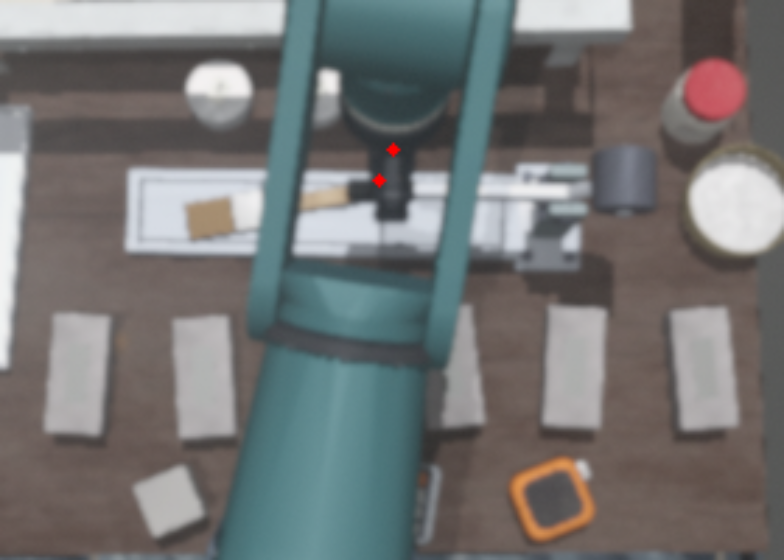

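```bash
python3 -m jog '[[-2,7,-35,0,0,0.5,85],[0,0,-45,0,0,0,85],[0,0,-45,0,0,0,85],[0,0,-11,0,0,0,60],[0,0,0,0,0,0,10],[0,0,0,0,0,0,10],[0,0,0,0,0,0,10],[0,0,0,0,0,0,10]]' 40; python3 -m jog '[[0,0,0,0,0,0,10],[0,0,0,0,0,0,10]]'
```

```text
time_s: 2.6
ee_pos: [0.6084, -0.0366, 0.1223]
tcp_rot: [180.0, -0.3, -0.2]
wrist_force: [0.5, -0.7, -0.2]
grip_width: 0.137
time_s: 2.8
ee_pos: [0.6072, -0.0365, 0.12]
tcp_rot: [180.0, -0.1, -0.2]
wrist_force: [0.0, -0.4, -0.5]
grip_width: 0.117
```

Run:
```python
from h import *
s=env.sense();print(s["ee_pos"],s["wrist_force"],s["grip_width"])
grab("scene","s3",(220,100,500,300),2.8)
```

```text
[ 0.60720219 -0.03651633  0.12002671] [ 0.01741954 -0.43737282 -0.51559658] 0.1174368888917909
```

View pics/s3.png

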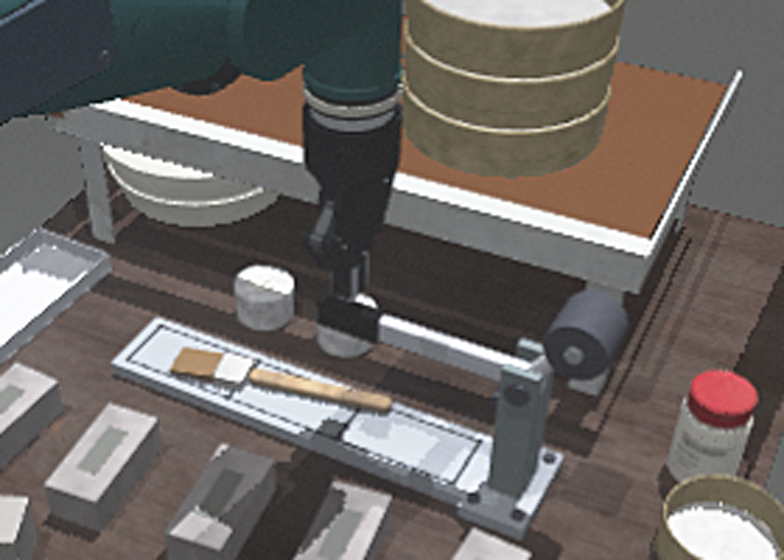

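Run:
```python
from h import *
for n,z in(("top",.149),("scene",.135)):
    im=cv2.imread(f'pics/{n}0.png');r=(310,185,360,210) if n=="top" else (320,195,365,235)
    m=(im.max(2)<70).astype(np.uint8);k=np.zeros_like(m);k[r[1]:r[3],r[0]:r[2]]=m[r[1]:r[3],r[0]:r[2]]
    c=max(cv2.findContours(k,0,1)[0],key=cv2.contourArea);R=cv2.minAreaRect(c);print(n,R,onz(n,[R[0]],z),onz(n,cv2.boxPoints(R),z).round(3).tolist())
```

```text
top ((335.5, 198.0), (4.0, 19.0), 90.0) [[ 0.59760156 -0.03975488  0.149     ]] [[0.603, -0.017, 0.149], [0.602, -0.063, 0.149], [0.592, -0.062, 0.149], [0.593, -0.017, 0.149]]
scene ((342.0, 208.5), (27.0, 44.0), 90.0) [[ 0.6153932 -0.0271369  0.135    ]] [[0.639, 0.046, 0.135], [0.688, -0.053, 0.135], [0.593, -0.095, 0.135], [0.547, -0.003, 0.135]]
```

Run:
```python
from h import *
s=env.sense();e=s["ee_pos"]
ims=[]
for n in("scene","top"):
    im=grab(n);q=proj(n,[e,e+[0,0,.019]]);print(q)
    c=q[0].astype(int);k=5;x0,y0=c[0]-40,c[1]-50
    z=cv2.resize(im[y0:y0+100,x0:x0+80],None,fx=k,fy=k,interpolation=2)
    for p in q: cv2.circle(z,(int((p[0]-x0)*k),int((p[1]-y0)*k)),3,(0,0,255),-1)
    ims.append(z)
cv2.imwrite("pics/z3.png",np.hstack(ims))
```

```text
[[343.90545829 216.44792476]
 [343.9946614  210.37192914]]
[[333.99339898 196.42449695]
 [334.06278303 194.96829781]]
```

View pics/z3.png

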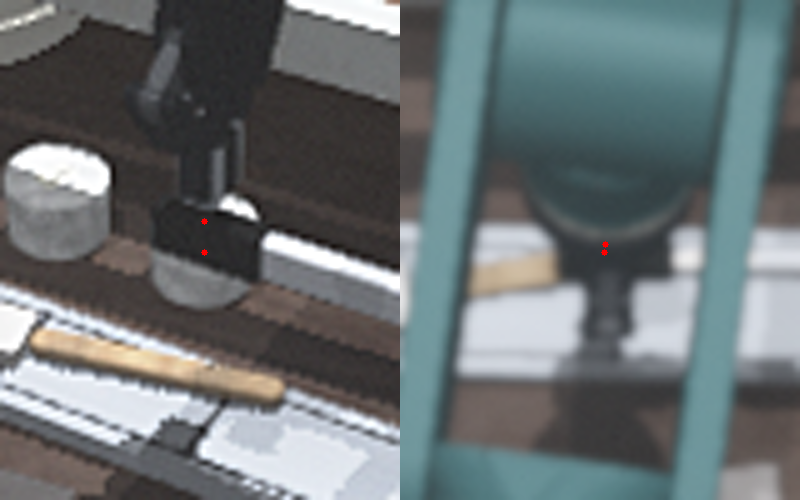

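```bash
python3 -m jog '[[0,0,8,0,0,0,4],[0,-1,8,0,0,0,4],[0,-1,8,0,0,0,4],[0,0,0,0,0,0,4]]'
python3 - <<'E'
from h import *
grab("scene","s4",(220,100,500,300),2.8)
E
```

```text
time_s: 3.35
ee_pos: [0.608, -0.0388, 0.1457]
tcp_rot: [180.0, -0.2, -0.2]
wrist_force: [0.2, 0.4, 0.5]
grip_width: 0.048
```

View pics/s4.png

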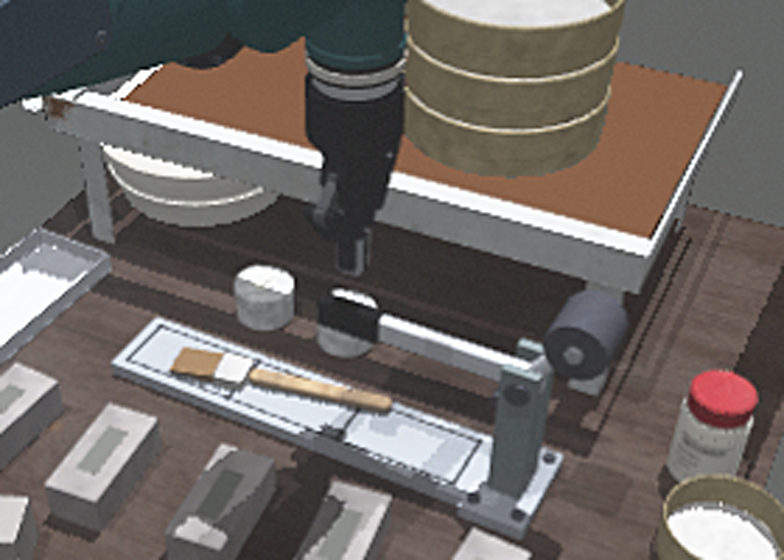

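Run:
```python
from h import *
print(env.sense())
print("now tip seen scene (346.8,197)",proj("scene",[.608,-.0388,.1457]))
print("s2 open tips seen (341,160.5),(361,141): ",proj("scene",[[.611-.045,-.0487,.265],[.611+.045,-.0487,.265]]))
im=grab("top");cv2.imwrite("pics/t4.png",cv2.resize(im[150:250,280:390],None,fx=5.5,fy=5.5,interpolation=2));print(proj("top",[.608,-.0388,.1457]))
```

```text
{'time_s': 3.4, 'joint_positions': array([-8.97137538e+00,  1.31612130e+01,  7.49401535e+01,  1.41895125e-03,
        9.17332212e+01, -8.73688729e+00]), 'joint_vel': array([ 0.03353592,  0.57433777,  1.52337476,  0.0714123 , -0.1793125 ,
       -0.10505618]), 'effort': array([-3.35292961e-02, -4.12822688e+01, -3.13052416e+01, -8.14437051e-03,
        8.27176496e-03, -2.41583497e-03]), 'ee_pos': array([ 0.60755012, -0.03860532,  0.14472207]), 'tcp_rot': array([ 1.79976276e+02, -1.63708261e-01, -2.34409227e-01]), 'wrist_force': array([-0.12289049,  0.04932023, -0.27711304]), 'torque': array([-0.02226204, -0.03739414,  0.04467075]), 'grip_width': 0.04196990053888724}
now tip seen scene (346.8,197) [[345.07720294 208.12393774]]
s2 open tips seen (341,160.5),(361,141):  [[341.44772819 176.91260406]
 [358.88470796 156.34829281]]
[[335.03924407 194.00592585]]
```

View pics/t4.png

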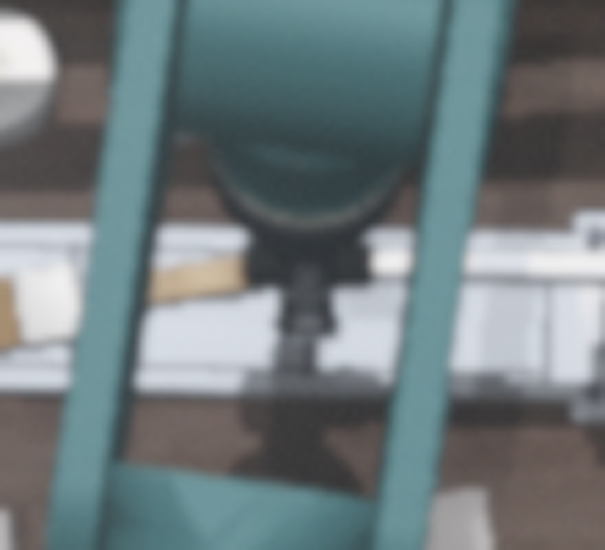

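Run:
```python
import cv2,numpy as np
a=cv2.imread('pics/s4.png')[190:390,250:450]
b=cv2.resize(a,None,fx=3,fy=3,interpolation=2).astype(float)
cv2.imwrite('pics/s4z.png',np.clip(255*(b/255)**.5,0,255).astype(np.uint8))
```

```text
(no output)
```

View pics/s4z.png

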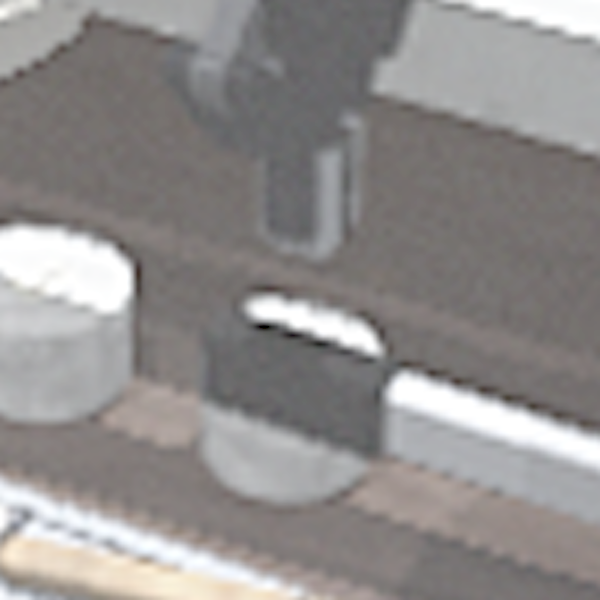

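Run:
```python
from h import *
for z in(.145,.16,.17,.175,.18,.19): print(z,proj("scene",[.6075,-.0386,z]), proj("scene",[.6275,-.0386,z]))
```

```text
0.145 [[344.90690944 208.4474243 ]] [[348.49862003 203.77179353]]
0.16 [[344.98792484 203.50303133]] [[348.61332353 198.84355259]]
0.17 [[345.04271573 200.15253992]] [[348.69090927 195.50475386]]
0.175 [[345.07034908 198.46071878]] [[348.7300426 193.8190662]]
0.18 [[345.09814272 196.75770826]] [[348.76940535 192.12238505]]
0.19 [[345.15421596 193.31769428]] [[348.84882659 188.69563129]]
```

```bash
python3 -m jog '[[-5,-2,5,0,0,0,85],[0,0,0,0,0,0,85],[0,0,0,0,0,0,85],[0,0,-20,0,0,0,85],[0,0,-20,0,0,0,85],[0,0,-20,0,0,0,85],[0,0,0,0,0,0,85]]'
python3 - <<'E'
from h import *
im=grab("scene","s5",(280,140,420,280),4)
E
```

```text
time_s: 4.15
ee_pos: [0.5991, -0.0399, 0.0841]
tcp_rot: [-179.9, 0.4, -0.2]
wrist_force: [-1.2, 0.4, -0.1]
grip_width: 0.996
```

View pics/s5.png

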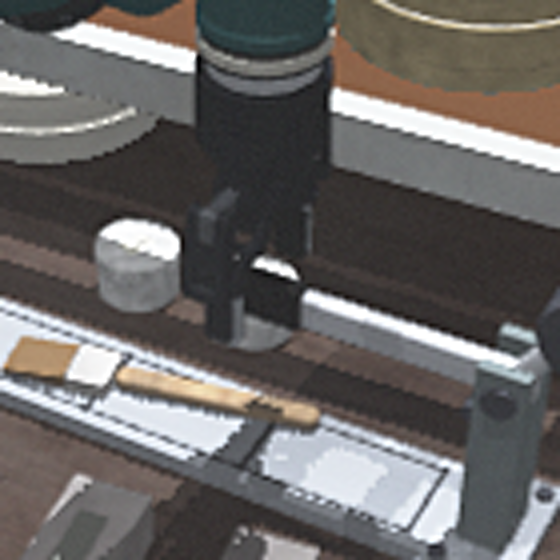

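```bash
python3 - <<'E'
from h import *
for z in(.097,.11,.12,.13,.14): print(z,proj("scene",[.557,-.04,z]))
E
python3 -m jog '[[0,0,0,0,0,0,5],[0,0,0,0,0,0,5],[0,0,0,0,0,0,5],[0,0,0,0,0,0,5],[0,0,0,0,0,0,5],[0,0,0,0,0,0,5]]' 40
```

```text
0.097 [[335.98940675 236.25050764]]
0.11 [[335.98411903 232.20563182]]
0.12 [[335.97993645 229.04676109]]
0.13 [[335.97565059 225.8457795 ]]
0.14 [[335.97125847 222.60187603]]
time_s: 4.8
ee_pos: [0.5997, -0.0404, 0.0892]
tcp_rot: [-180.0, 0.2, -0.3]
wrist_force: [-7.3, 0.6, 5.6]
grip_width: 0.201
```

Run:
```python
from h import *
s=env.sense();e=s["ee_pos"];print(e)
im=grab("scene")
x0,y0,x1,y1=300,140,400,240;k=6
z=cv2.resize(im[y0:y1,x0:x1],None,fx=k,fy=k,interpolation=2).astype(float);z=(255*(z/255)**.5).astype(np.uint8)
for d in(0,.019,.03,.049,.073,.103):
    p=proj("scene",e+[0,0,d])[0];cv2.circle(z,(int((p[0]-x0)*k),int((p[1]-y0)*k)),3,(0,0,255),-1)
cv2.imwrite("pics/z6.png",z)
```

```text
[ 0.59969449 -0.04040722  0.08915831]
```

View pics/z6.png

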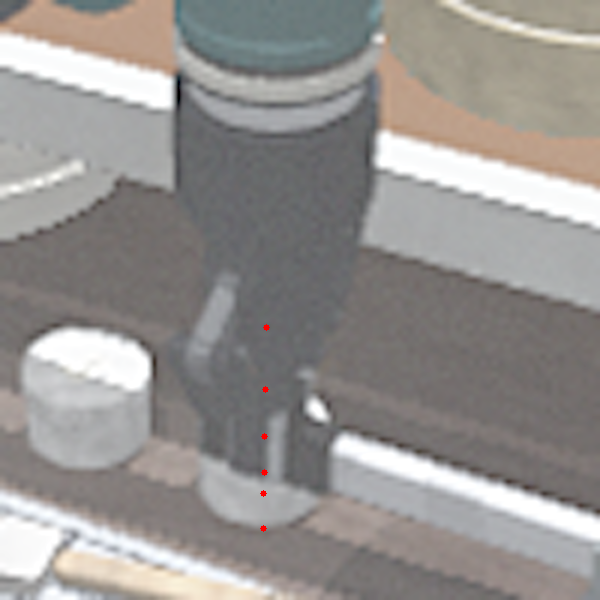

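```bash
python3 -m jog '[[0,-0.5,12,0,0,0,5],[0,-1.5,12,0,0,0,5],[0,-2,12,0,0,0,5],[0,-3,12,0,0,0,5],[0,-4,11,0,0,0,5],[0,-5,11,0,0,0,5],[0,-6,10.5,0,0,0,5],[0,-6,10.5,0,0,0,5]]' 40
```

```text
time_s: 5.65
ee_pos: [0.5987, -0.0702, 0.1778]
tcp_rot: [179.9, 0.5, -0.3]
wrist_force: [-6.3, -6.1, -8.5]
grip_width: 0.205
```

```bash
python3 -m jog '[[0,-7.5,9.5,0,0,0,5],[0,-7.5,9.5,0,0,0,5],[0,-9,8,0,0,0,5],[0,-9,8,0,0,0,5],[0,-10,7,0,0,0,5],[0,-10,7,0,0,0,5],[0,-11,5,0,0,0,5],[0,0,0,0,0,0,5]]' 40
python3 - <<'E'
from h import *
grab("scene","s7",(260,80,460,280),3)
E
```

```text
time_s: 6.45
ee_pos: [0.5967, -0.1341, 0.2316]
tcp_rot: [-180.0, 0.8, -0.4]
wrist_force: [-13.4, -0.5, -7.0]
grip_width: 0.202
```

View pics/s7.png

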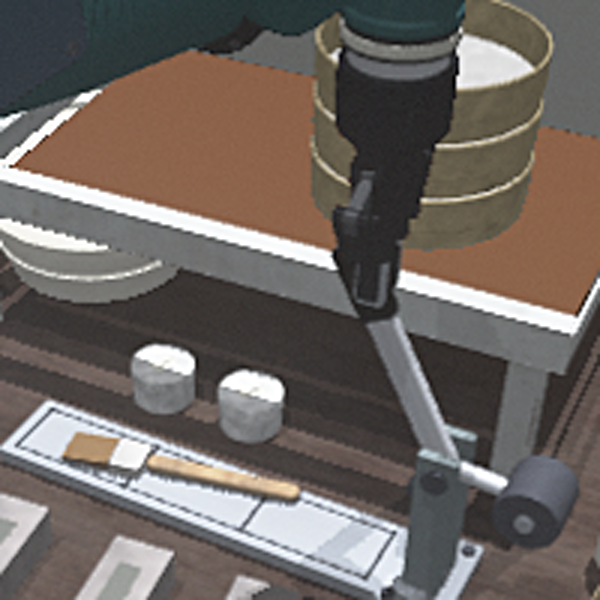

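```bash
python3 -m jog '[[0,0,0,0,0,0,85],[0,0,0,0,0,0,85],[0,0,0,0,0,0,85],[0,10,0,0,0,0,85],[0,25,0,0,0,0,85],[0,45,0,0,0,0,85],[0,45,0,0,0,0,85],[0,45,0,0,0,0,85]]'; python3 -m jog '[[-20,45,0,0,0,0,85],[-30,40,0,0,0,0,85],[-30,40,0,0,0,0,85],[-30,40,0,0,0,0,85],[-30,40,0,0,0,0,85],[-30,40,0,0,0,0,85],[-30,40,0,0,0,0,85],[-30,40,0,0,0,0,85]]';  python3 - <<'E'
from h import *
grab("scene","s8")
im=grab("top","t8",(160,130,490,330),2.4)
E
```

```text
time_s: 7.3
ee_pos: [0.6018, 0.04, 0.2339]
tcp_rot: [-180.0, -0.1, -0.2]
wrist_force: [1.2, -0.1, -1.2]
grip_width: 0.999
time_s: 8.1
ee_pos: [0.3698, 0.3649, 0.2341]
tcp_rot: [-179.9, -0.1, -0.2]
wrist_force: [1.4, -0.0, -0.4]
grip_width: 0.998
```

View pics/s8.png

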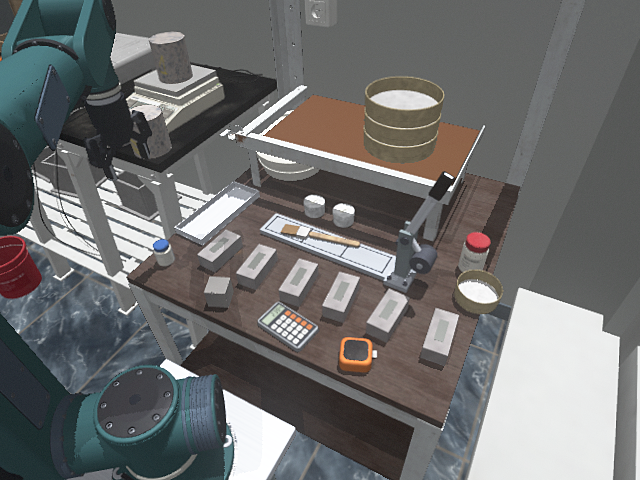

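View pics/t8.png

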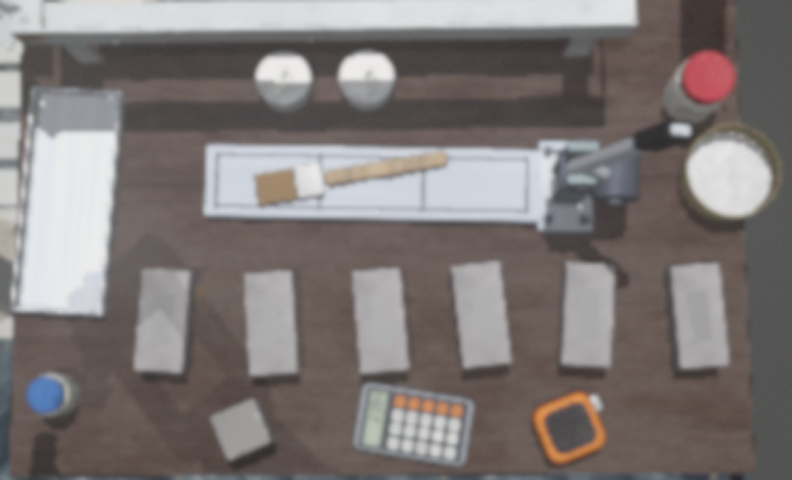

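```bash
cat > brush.py <<'E'
from h import *
def brush(im,n="top",z=.024,roi=None):
    hsv=cv2.cvtColor(im,cv2.COLOR_BGR2HSV)
    m=((hsv[...,0]>8)&(hsv[...,0]<25)&(hsv[...,1]>75)&(hsv[...,2]>90)).astype(np.uint8)
    if roi: k=np.zeros_like(m);k[roi[1]:roi[3],roi[0]:roi[2]]=m[roi[1]:roi[3],roi[0]:roi[2]];m=k
    out=[]
    for c in cv2.findContours(m,0,1)[0]:
        if cv2.contourArea(c)<25: continue
        R=cv2.minAreaRect(c);b=cv2.boxPoints(R);w=onz(n,b,z)
        out.append((np.round(w[:,:2]*1000).tolist(),(w.mean(0)*1000).round(1)[:2].tolist()))
    return out
E
python3 - <<'E'
from brush import *
a=grab("top");b=grab("scene")
for o in brush(a,"top",.024,(240,185,400,225)):print(o)
for o in brush(b,"scene",.024,(260,210,380,255)):print(o)
T=lambda u,v:(u/2.4+160,v/2.4+130)
print(onz("top",[T(256,190),T(447,158)],.022))
E
```

```text
([[606.0, 139.0], [612.0, 105.0], [586.0, 101.0], [581.0, 134.0]], [596.4, 119.8])
([[578.0, 135.0], [609.0, 150.0], [619.0, 105.0], [588.0, 92.0]], [598.4, 120.6])
[[ 0.59313241  0.14120333  0.022     ]
 [ 0.62665909 -0.0700566   0.022     ]]
```

```bash
python3 -m jog '[[27,-37,-8,0,0,1.1,50],[27,-37,-8,0,0,1.1,50],[27,-37,-8,0,0,1.1,50],[27,-37,-8,0,0,1.1,50],[27,-37,-8,0,0,1.1,50],[27,-37,-8,0,0,1.1,50],[27,-37,-8,0,0,1.1,50],[27,-37,-8,0,0,1.1,50]]'; python3 -m jog '[[24,-33,-30,0,0,0.4,50],[0,0,-35,0,0,0,50],[0,0,-35,0,0,0,50],[0,0,0,0,0,0,50],[0,0,0,0,0,0,50]]'
python3 - <<'E'
from h import *
s=env.sense();e=s["ee_pos"];print(e)
im=grab("scene")
c=proj("scene",e)[0].astype(int);x0,y0=c[0]-50,c[1]-75;k=6
z=cv2.resize(im[y0:y0+100,x0:x0+100],None,fx=k,fy=k,interpolation=2).astype(float);z=(255*(z/255)**.7).astype(np.uint8)
for d in(-.025*np.cos(.16),.025):
  for h in(.03,.04): 
    p=proj("scene",e+[d,0,h])[0];cv2.circle(z,(int((p[0]-x0)*k),int((p[1]-y0)*k)),3,(0,0,255),-1)
for P_ in([.61,.0356,.021],[.593,.141,.021],[.6267,-.07,.021]):
    p=proj("scene",P_)[0];cv2.circle(z,(int((p[0]-x0)*k),int((p[1]-y0)*k)),3,(0,255,0),-1)
cv2.imwrite("pics/z9.png",z)
E
```

```text
time_s: 9.1
ee_pos: [0.589, 0.0629, 0.1692]
tcp_rot: [180.0, -0.1, 8.4]
wrist_force: [0.1, -0.1, -0.2]
grip_width: 0.588
time_s: 9.6
ee_pos: [0.6113, 0.0327, 0.0696]
tcp_rot: [180.0, 0.1, 8.9]
wrist_force: [-0.8, 0.2, 1.2]
grip_width: 0.589
[0.61131074 0.03272866 0.06955124]
```

View pics/z9.png

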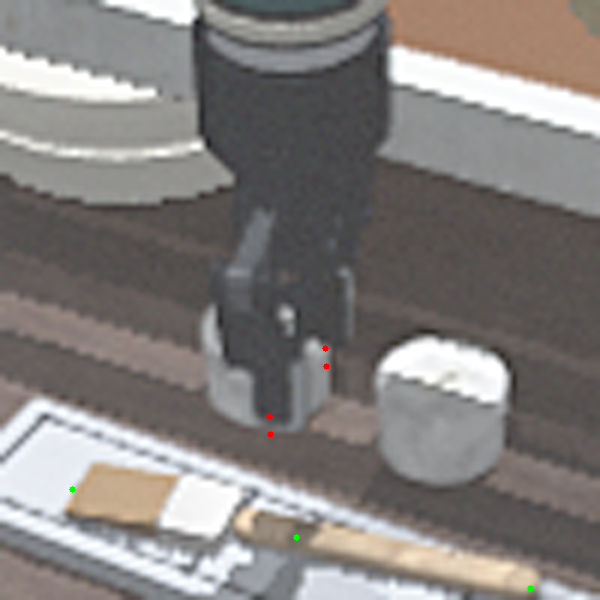

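```bash
python3 -m jog '[[-1,3,-30,0,0,0,50],[0,0,-30,0,0,0,50],[0,0,-18,0,0,0,50],[0,0,0,0,0,0,5],[0,0,0,0,0,0,5],[0,0,0,0,0,0,5],[0,0,0,0,0,0,5],[0,0,0,0,0,0,5]]' 50
```

```text
time_s: 10.45
ee_pos: [0.6115, 0.037, -0.0069]
tcp_rot: [180.0, -0.2, 9.0]
wrist_force: [-0.9, -0.4, -0.1]
grip_width: 0.062
```

```bash
python3 -m jog '[[0,0,0,0,0,0,45],[0,0,0,0,0,0,45],[0,0,0,0,0,0,45],[0,0,-5,0,0,0,45],[0,0,-3,0,0,0,45],[0,0,0,0,0,0,5],[0,0,0,0,0,0,5],[0,0,0,0,0,0,5]]' 50; python3 -m jog '[[0,0,0,0,0,0,5],[0,0,0,0,0,0,5]]'
python3 - <<'E'
from h import *
s=env.sense();e=s["ee_pos"];print(e)
im=grab("scene")
c=proj("scene",e)[0].astype(int);x0,y0=c[0]-50,c[1]-65;k=6
z=cv2.resize(im[y0:y0+100,x0:x0+100],None,fx=k,fy=k,interpolation=2).astype(float);z=(255*(z/255)**.7).astype(np.uint8)
cv2.imwrite("pics/z10.png",z)
E
```

```text
time_s: 11.25
ee_pos: [0.6106, 0.037, -0.0164]
tcp_rot: [180.0, -0.0, 9.0]
wrist_force: [0.3, -0.0, -0.3]
grip_width: 0.188
time_s: 11.45
ee_pos: [0.6104, 0.037, -0.0166]
tcp_rot: [180.0, 0.0, 9.0]
wrist_force: [-0.3, -0.0, -0.6]
grip_width: 0.192
[ 0.61039633  0.03701725 -0.01656985]
```

View pics/z10.png

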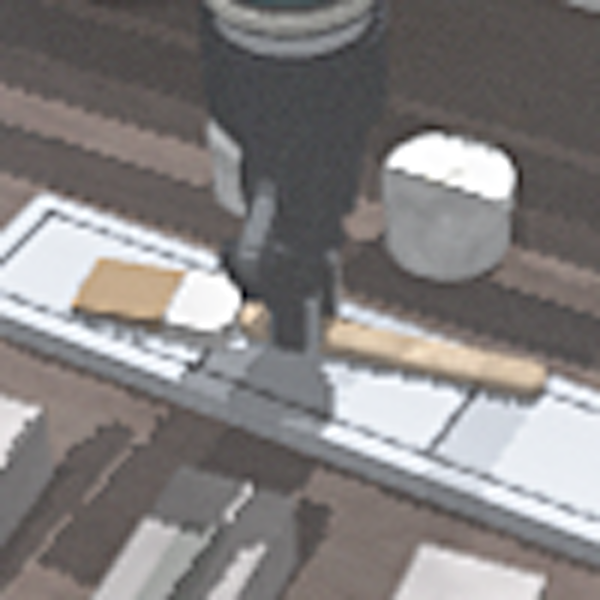

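```bash
python3 -m jog '[[0,0,20,0,0,0,5],[0,0,40,0,0,0,5],[0,0,30,0,0,0,5],[-3,35,0,0,0,8.55,5],[-3,35,0,0,0,8.55,5],[-3,35,0,0,0,8.55,5],[-3,35,0,0,0,8.55,5],[-3,35,0,0,0,8.55,5]]'; python3 -m jog '[[-3,35,0,0,0,8.55,5],[-3,35,0,0,0,8.55,5],[-3,35,0,0,0,8.55,5],[-3,31,0,0,0,8.55,5],[0,0,0,0,0,0,5],[0,0,0,0,0,0,5]]'
python3 - <<'E'
from h import *
grab("scene","s11",(150,130,350,280),4)
E
```

```text
time_s: 12.3
ee_pos: [0.5952, 0.2133, 0.0735]
tcp_rot: [180.0, -0.0, 52.1]
wrist_force: [-0.1, 0.1, -1.0]
grip_width: 0.191
time_s: 12.9
ee_pos: [0.5831, 0.3485, 0.0731]
tcp_rot: [-180.0, 0.0, 85.9]
wrist_force: [0.7, -1.0, -0.8]
grip_width: 0.187
```

View pics/s11.png

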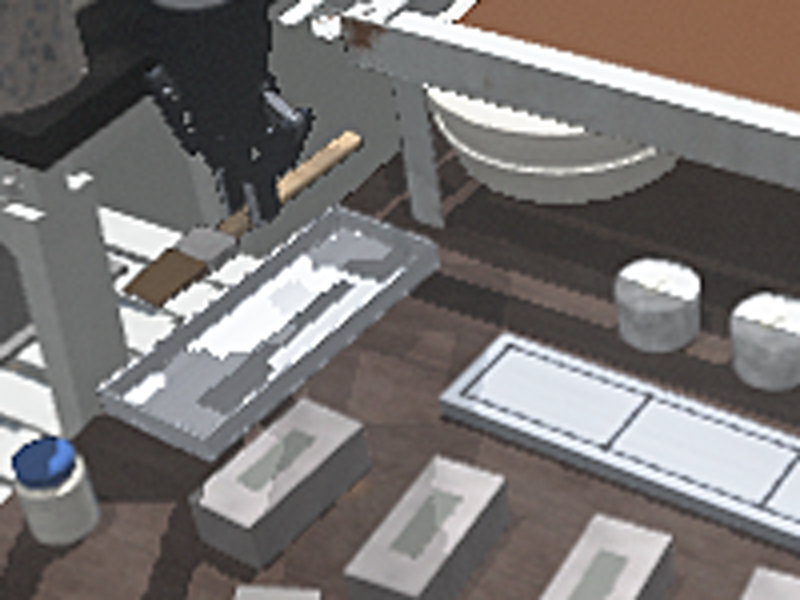

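```bash
python3 -m jog '[[0,0,-40,0,0,0,5],[0,0,-40,0,0,0,5],[0,0,-19,0,0,0,5],[0,0,0,0,0,0,5],[0,0,0,0,0,0,40],[0,0,0,0,0,0,40],[0,0,0,0,0,0,40]]'; python3 -m jog '[[0,0,40,0,0,0,40],[0,0,50,0,0,0,60],[-20,-30,30,0,0,0,85],[-20,-30,0,0,0,0,85]]'
python3 - <<'E'
from h import *
grab("scene","s12",(150,130,350,280),4)
E
```

```text
time_s: 13.65
ee_pos: [0.5843, 0.3479, -0.0243]
tcp_rot: [179.9, -0.1, 85.9]
wrist_force: [0.1, -0.6, -0.6]
grip_width: 0.474
time_s: 14.05
ee_pos: [0.5474, 0.2895, 0.1027]
tcp_rot: [179.2, -0.4, 86.0]
wrist_force: [-0.1, 0.5, 0.2]
grip_width: 0.948
```

View pics/s12.png

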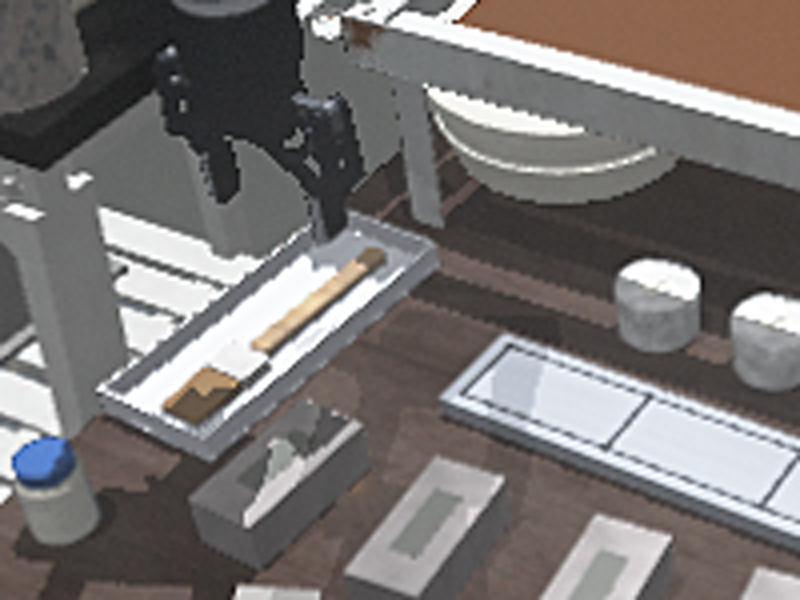

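Run:
```python
from h import *
im=grab("top","t13",(230,180,400,230),4.6)
g=im.max(2).astype(float)
```

```text
(no output)
```

View pics/t13.png

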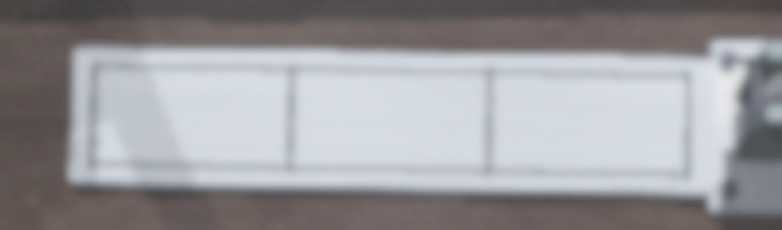

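Run:
```python
from h import *
k=4.6
p=np.array([(95,66),(689,74),(686,174),(92,163),(292,68),(290,167),(490,70),(488,171)],float)
# resize pixel-centre convention
uv=(p+.5)/k-.5+[230,180]
w=onz("top",uv,.015);print((w*1000).round(1)); print(w[:4].mean(0))
# dark line subpixel check: profile minima along columns / rows
g=cv2.cvtColor(cv2.imread('pics/t13.png'),cv2.COLOR_BGR2GRAY).astype(float)
def fitline(seg0,seg1,axis,half=12):
    P0,P1=np.array(seg0,float),np.array(seg1,float);pts=[]
    for t in np.linspace(.08,.92,40):
        c=P0+t*(P1-P0)
        if axis=='v': # line runs vertically, search along u
            u=np.arange(int(c[0])-half,int(c[0])+half+1);v=int(c[1]);pr=g[v,u]
            wgt=np.clip(pr.max()-15-pr,0,None); 
            if wgt.sum()>0: pts.append(((u*wgt).sum()/wgt.sum(),v))
        else:
            v=np.arange(int(c[1])-half,int(c[1])+half+1);u=int(c[0]);pr=g[v,u]
            lo=np.argmin(pr[4:-4])+4; pts.append((u,v[lo]))
    q=np.array(pts);q=(q+.5)/k-.5+[230,180]
    W=onz("top",q,.015)[:,:2]*1000
    return W
for nm,a,b,ax in [("L",(95,66),(92,163),'v'),("d1",(292,68),(290,167),'v'),("d2",(490,70),(488,171),'v'),("R",(689,74),(686,174),'v'),("far",(95,66),(689,74),'h'),("near",(92,163),(686,174),'h')]:
    W=fitline(a,b,ax);l=cv2.fitLine(W.astype(np.float32),cv2.DIST_HUBER,0,.01,.01).ravel();print(nm,W.mean(0).round(1),np.degrees(np.arctan2(l[1],l[0])).round(2))
```

```text
[[ 636.   186.2   15. ]
 [ 627.4 -158.4   15. ]
 [ 568.9 -155.4   15. ]
 [ 578.9  187.5   15. ]
 [ 633.5   71.5   15. ]
 [ 575.4   72.8   15. ]
 [ 631.   -43.4   15. ]
 [ 571.9  -41.6   15. ]]
[0.60279834 0.01496927 0.015     ]
L [607.7 187.6] -2.6
d1 [604.7  72.4] -1.52
d2 [601.7 -42.4] -1.45
R [ 598.4 -157. ] -2.07
far [631.9  13.8] 88.35
near [573.9  16. ] 88.43
```

```bash
python3 -m jog '[[-10,-44,2,0,0,1.3,80],[-10,-44,2,0,0,1.3,80],[-10,-44,0,0,0,1.3,80],[-10,-44,0,0,0,1.3,80],[-10,-44,0,0,0,1.3,80],[-10,-44,0,0,0,1.3,80],[-10,-44,0,0,0,1.3,80],[-10,-44,0,0,0,1.1,80]]'; python3 -m jog '[[-10,-43,0,0,0,0,80],[0,0,-30,0,0,0,80],[0,0,-30,0,0,0,80],[0,0,0,0,0,0,80]]'
python3 - <<'E'
from h import *
s=env.sense();e=s["ee_pos"];print(e,s["tcp_rot"])
im=grab("scene")
c=proj("scene",e)[0].astype(int);x0,y0=c[0]-60,c[1]-75;k=5
z=cv2.resize(im[y0:y0+115,x0:x0+130],None,fx=k,fy=k,interpolation=2)
p=proj("scene",[.4545,-.103,.04])[0];cv2.circle(z,(int((p[0]-x0)*k),int((p[1]-y0)*k)),3,(0,255,0),-1)
for d in(-.042,.042):
    p=proj("scene",e+[0,d,.044])[0];cv2.circle(z,(int((p[0]-x0)*k),int((p[1]-y0)*k)),3,(0,0,255),-1)
cv2.imwrite("pics/z14.png",z)
E
```

```text
time_s: 14.95
ee_pos: [0.4635, -0.0654, 0.099]
tcp_rot: [179.9, 0.0, 96.2]
wrist_force: [-0.2, -0.2, -0.5]
grip_width: 0.938
time_s: 15.35
ee_pos: [0.4501, -0.1061, 0.0344]
tcp_rot: [-179.5, -0.2, 96.0]
wrist_force: [-0.8, -0.2, -0.7]
grip_width: 0.933
[ 0.45011984 -0.10614137  0.03443409] [-179.54044107   -0.24764118   96.04631254]
```

View pics/z14.png

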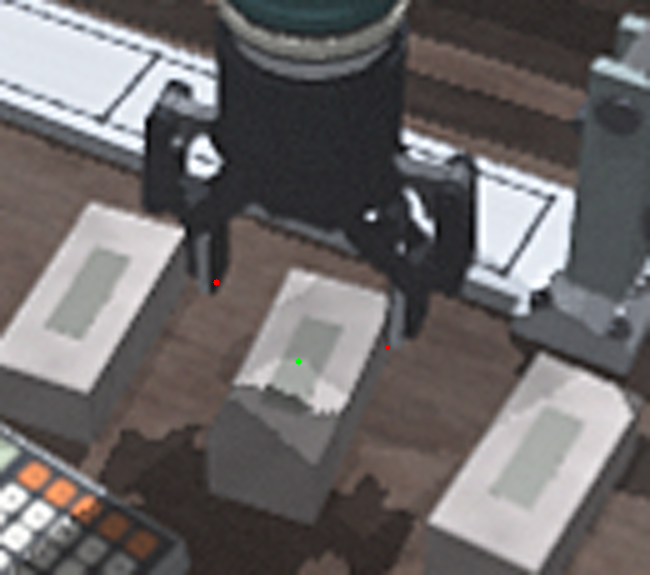

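```bash
python3 -m jog '[[4,3,-25,0,0,0,80],[0,0,-25,0,0,0,80],[0,0,-13,0,0,0,80],[0,0,0,0,0,0,40],[0,0,0,0,0,0,40],[0,0,0,0,0,0,40],[0,0,0,0,0,0,40],[0,0,0,0,0,0,40]]' 100
python3 - <<'E'
from h import *
grab("scene","s15",(280,150,480,350),3)
E
```

```text
time_s: 16.2
ee_pos: [0.4592, -0.1044, -0.0225]
tcp_rot: [179.8, 0.1, 96.1]
wrist_force: [0.1, 0.5, 6.3]
grip_width: 0.589
```

View pics/s15.png

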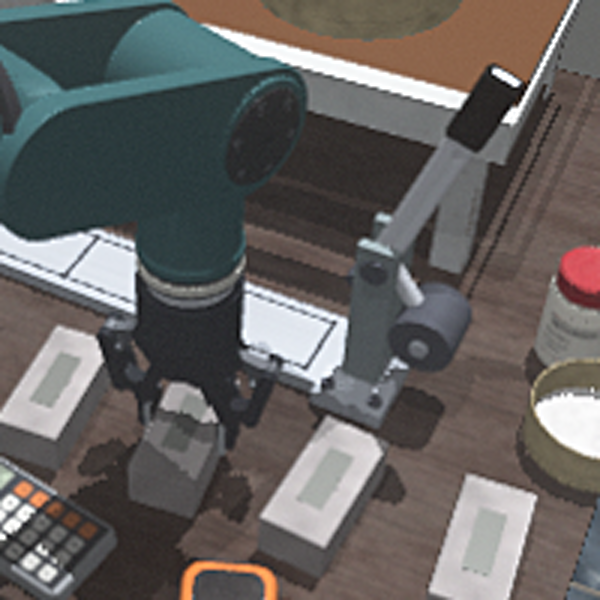

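```bash
python3 -m jog '[[0,0,15,0,0,0,40],[0,0,35,0,0,0,40],[0,10,30,0,0,-8.14,40],[10,10,0,0,0,-8.14,40],[10,10,0,0,0,-8.14,40],[12,5,0,0,0,-8.14,40],[12,0,0,0,0,-8.14,40],[12,0,0,0,0,-8.14,40]]'; python3 -m jog '[[12,0,0,0,0,-8.14,40],[12,0,0,0,0,-8.14,40],[12,0,0,0,0,-8.14,40],[12,0,0,0,0,-8.14,40],[12,0,0,0,0,-8.14,40],[12,-5,0,0,0,-8.14,40],[12,-5,0,0,0,0,40],[0,0,0,0,0,0,40]]';python3 -m jog '[[0,0,0,0,0,0,40]]'
python3 - <<'E'
from h import *
grab("scene","s16",(280,130,480,330),3)
im=grab("top","t16",(230,150,440,300),3.5)
E
```

```text
time_s: 17.05
ee_pos: [0.5126, -0.0686, 0.054]
tcp_rot: [-179.9, 0.1, 47.0]
wrist_force: [-0.1, -0.2, -4.3]
grip_width: 0.594
time_s: 17.85
ee_pos: [0.5974, -0.0795, 0.0538]
tcp_rot: [180.0, 0.1, -1.6]
wrist_force: [-0.9, -0.5, -4.1]
grip_width: 0.587
time_s: 17.95
ee_pos: [0.5961, -0.0788, 0.054]
tcp_rot: [-180.0, 0.2, -1.6]
wrist_force: [-0.1, 0.0, -5.0]
grip_width: 0.588
```

View pics/s16.png

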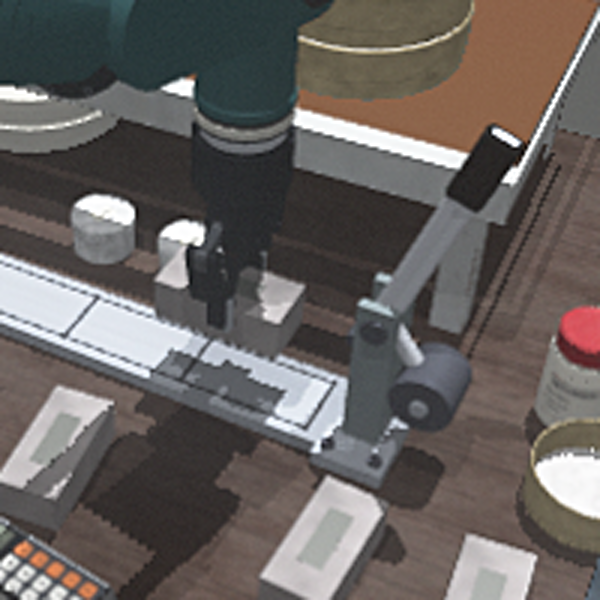

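View pics/t16.png

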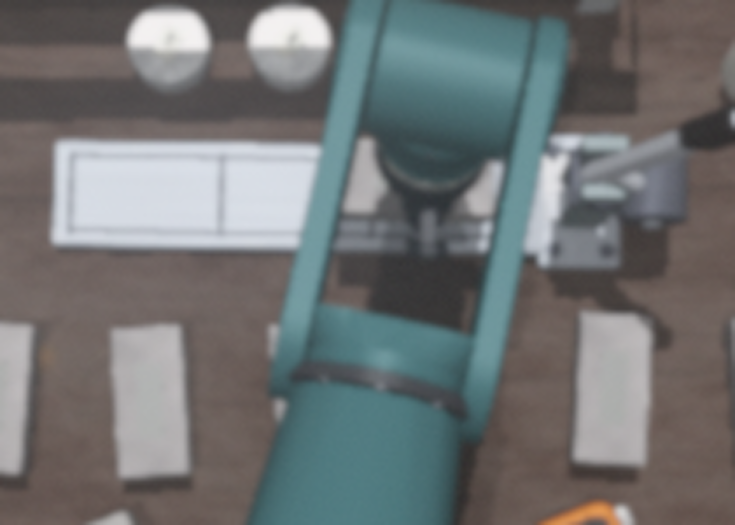

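```bash
python3 -m jog '[[3,-13,0,0,0,0,40],[0,-13,-10,0,0,0,40],[0,0,-20,0,0,0,40],[0,0,-15,0,0,0,40],[0,0,-8,0,0,0,40],[0,0,0,0,0,0,40],[0,0,0,0,0,0,40]]'
```

```text
time_s: 18.75
ee_pos: [0.6006, -0.1051, 0.0026]
tcp_rot: [180.0, -0.0, -1.5]
wrist_force: [-0.1, -0.1, -3.8]
grip_width: 0.588
```

```bash
python3 -m jog '[[-0.5,0,-5,0,0,0,40],[0,0,-3,0,0,0,40],[0,0,0,0,0,0,40]]'
```

```text
time_s: 19.05
ee_pos: [0.5997, -0.1048, -0.0057]
tcp_rot: [-180.0, 0.0, -1.5]
wrist_force: [-1.1, 0.3, -5.2]
grip_width: 0.59
```

```bash
python3 -m jog '[[0,0,-1.5,0,0,0,40],[0,0,0,0,0,0,40]]'; python3 -m jog '[[0,0,0,0,0,0,75],[0,0,0,0,0,0,75],[0,0,0,0,0,0,75],[0,0,30,0,0,0,75],[0,0,45,0,0,0,80],[0,0,40,0,0,0,80],[-40,30,0,0,0,5,80],[-40,30,0,0,0,8,80]]'
```

```text
time_s: 19.25
ee_pos: [0.5999, -0.1049, -0.007]
tcp_rot: [180.0, -0.0, -1.6]
wrist_force: [0.1, -0.4, -4.7]
grip_width: 0.589
time_s: 20.05
ee_pos: [0.5216, -0.0453, 0.1112]
tcp_rot: [179.9, -0.4, 11.6]
wrist_force: [-0.1, 0.5, -0.1]
grip_width: 0.937
```

```bash
python3 -m jog '[[-10,7,0,0,0,8.4,80],[-10,7,0,0,0,8.4,80],[-10,7,0,0,0,8.4,80],[-10,7,0,0,0,8.4,80],[-10,7,0,0,0,8.4,80],[-8,6,0,0,0,8.4,80],[-8,6,0,0,0,8.4,80],[-7,4,0,0,0,8.4,80]]';python3 -m jog '[[0,0,0,0,0,8.2,80],[0,0,0,0,0,7.6,80],[0,0,0,0,0,0,80],[0,0,0,0,0,0,80]]'
python3 - <<'E'
from h import *
s=env.sense();print(s["ee_pos"],s["tcp_rot"])
grab("scene","s17",(230,130,480,330),3)
im=grab("top");cv2.imwrite("pics/t17f.png",im);cv2.imwrite("pics/t17.png",cv2.resize(im[170:300,280:440],None,fx=5,fy=5,interpolation=2))
E
```

```text
time_s: 20.85
ee_pos: [0.447, 0.0064, 0.1089]
tcp_rot: [179.9, -0.0, 79.0]
wrist_force: [0.2, 0.2, -0.1]
grip_width: 0.938
time_s: 21.25
ee_pos: [0.4472, 0.006, 0.1086]
tcp_rot: [179.9, 0.0, 94.3]
wrist_force: [0.4, 0.2, 0.3]
grip_width: 0.938
[0.44724127 0.00598408 0.10858437] [1.79932507e+02 7.65507156e-03 9.42851459e+01]
```

View pics/s17.png

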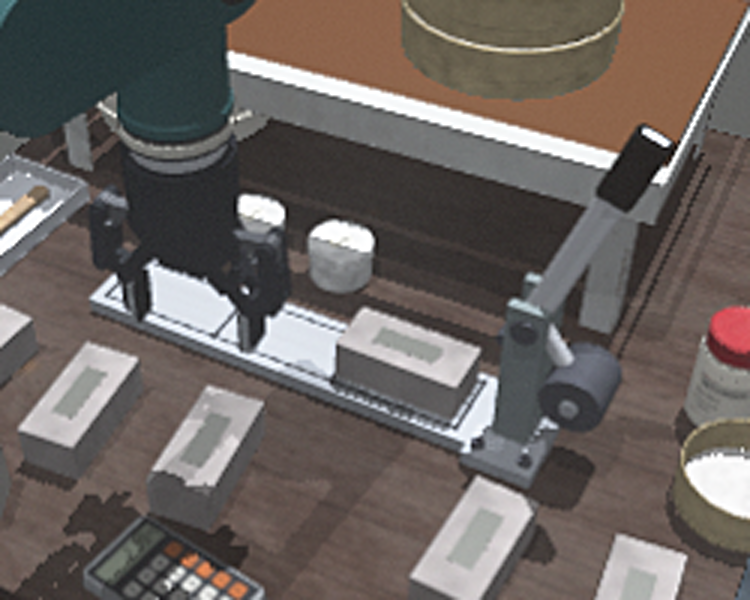

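View pics/t17.png

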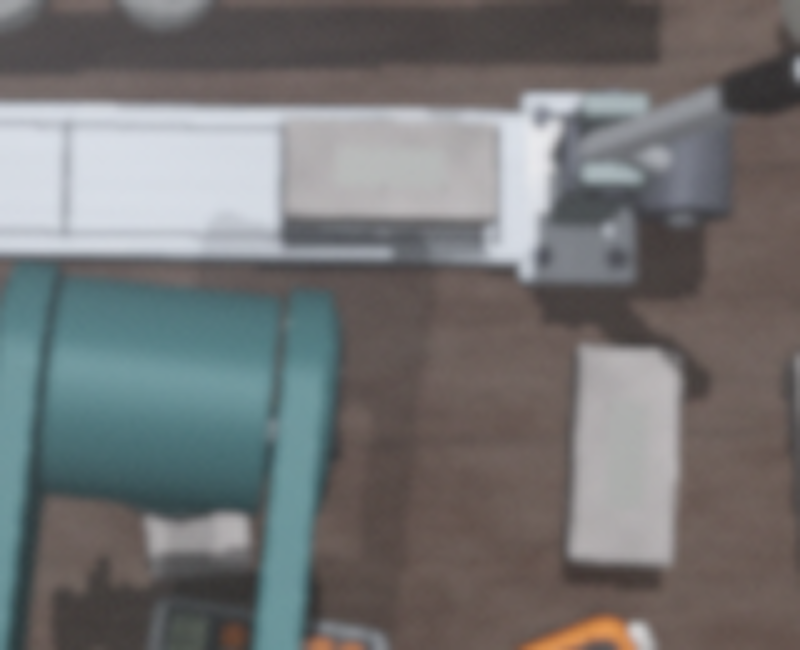

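```bash
cat > pl.py <<'E'
from h import *
def rectpts(crop_pts,k,off,z):
    uv=(np.array(crop_pts,float)+.5)/k-.5+np.array(off)
    w=onz("top",uv,z)[:,:2]*1000
    return w
B=np.array([603.,15.]);yw=np.radians(-1.6);X=np.array([np.cos(yw),np.sin(yw)]);Y=np.array([-np.sin(yw),np.cos(yw)])
def inbed(w): d=np.asarray(w)-B; return np.c_[d@X,d@Y]
E
python3 - <<'E'
from pl import *
w=rectpts([(285,120),(500,127),(497,222),(284,218)],5,(280,170),.055)
print(w.round(1),inbed(w).round(1),inbed([w.mean(0)]))
im=cv2.imread("pics/t17f.png");hsv=cv2.cvtColor(im,cv2.COLOR_BGR2HSV);print(hsv[200,358],hsv[205,310],hsv[200,340],hsv[240,360])
m=((im[...,0]<195)&(im[...,0]>130)&(hsv[...,1]<40)).astype(np.uint8);k=np.zeros_like(m);k[188:222,330:383]=m[188:222,330:383]
c=max(cv2.findContours(k,0,1)[0],key=cv2.contourArea);w=onz("top",c.reshape(-1,2)+0.,.055)[:,:2]*1000;r=cv2.minAreaRect(w.astype(np.float32));print(r,inbed([r[0]]))
E
```

```text
[[ 626.6  -44. ]
 [ 621.6 -155. ]
 [ 572.  -152.4]
 [ 575.2  -42.9]] [[  25.2  -58.3]
 [  23.4 -169.4]
 [ -26.3 -168.2]
 [ -26.1  -58.7]] [[  -0.96621283 -113.66193668]]
[ 90   1 183] [109  16 229] [160   4 178] [ 8 32 96]
((593.6738891601562, -93.80311584472656), (134.38096618652344, 78.47381591796875), 89.41384887695312) [[  -6.28451344 -109.02109544]]
```

```bash
python3 -m jog '[[1.5,0,-40,0,0,0.3,80],[0,0,-40,0,0,0,80],[0,0,-35,0,0,0,80],[0,0,-18,0,0,0,80],[0,0,0,0,0,0,80],[0,0,0,0,0,0,40],[0,0,0,0,0,0,40],[0,0,0,0,0,0,40]]' 100; python3 -m jog '[[0,0,0,0,0,0,40],[0,0,0,0,0,0,40]]'
```

```text
time_s: 22.15
ee_pos: [0.4507, 0.0057, -0.0226]
tcp_rot: [179.7, 0.1, 94.7]
wrist_force: [-0.3, 0.2, 6.9]
grip_width: 0.589
time_s: 22.35
ee_pos: [0.4507, 0.0057, -0.0226]
tcp_rot: [179.7, 0.1, 94.7]
wrist_force: [-0.8, -1.1, 6.6]
grip_width: 0.587
```

```bash
python3 -m jog '[[0,0,15,0,0,0,40],[0,0,35,0,0,0,40],[0,0,30,0,0,-8.03,40],[12,0,0,0,0,-8.03,40],[12,0,0,0,0,-8.03,40],[13,0,0,0,0,-8.03,40],[13,0,0,0,0,-8.03,40],[13,1,0,0,0,-8.03,40]]'; python3 -m jog '[[15,1,0,0,0,-8.03,40],[15,1,0,0,0,-8.03,40],[15,1,0,0,0,-8.03,40],[15,1,0,0,0,-8.03,40],[15,1,0,0,0,-8.03,40],[14,1,0,0,0,-8.03,40],[0,0,0,0,0,0,40],[0,0,0,0,0,0,40]]'
```

```text
time_s: 23.15
ee_pos: [0.5109, 0.0071, 0.054]
tcp_rot: [-179.9, 0.1, 46.2]
wrist_force: [0.1, 0.3, -4.7]
grip_width: 0.587
time_s: 23.95
ee_pos: [0.5993, 0.0131, 0.0538]
tcp_rot: [-180.0, 0.2, -1.5]
wrist_force: [-0.1, -0.4, -4.5]
grip_width: 0.588
```

```bash
python3 -m jog '[[3.7,-0.5,-15,0,0,0,40],[0,0,-20,0,0,0,40],[0,0,-15,0,0,0,40],[0,0,-7,0,0,0,40],[0,0,-3,0,0,0,40],[0,0,0,0,0,0,40],[0,0,0,0,0,0,40]]'
```

```text
time_s: 24.65
ee_pos: [0.605, 0.0125, -0.004]
tcp_rot: [180.0, -0.1, -1.6]
wrist_force: [1.0, 0.7, -4.6]
grip_width: 0.587
```

```bash
python3 -m jog '[[-1,0,-2,0,0,0,40],[0,0,-1.5,0,0,0,40],[0,0,0,0,0,0,40]]';python3 -m jog '[[0,0,0,0,0,0,75],[0,0,0,0,0,0,75],[0,0,0,0,0,0,75],[0,0,30,0,0,0,75],[0,0,45,0,0,0,80],[0,0,40,0,0,0,80],[-15,12,0,0,0,8.4,80],[-15,12,0,0,0,8.4,80]]'
```

```text
time_s: 24.95
ee_pos: [0.6037, 0.0125, -0.0074]
tcp_rot: [180.0, -0.1, -1.6]
wrist_force: [-0.9, 0.7, -0.7]
grip_width: 0.587
time_s: 25.75
ee_pos: [0.5748, 0.0364, 0.1095]
tcp_rot: [179.9, -0.3, 15.5]
wrist_force: [-1.0, 0.3, -0.7]
grip_width: 0.939
```

```bash
python3 -m jog '[[-13,9,0,0,0,7.8,80],[-13,9,0,0,0,7.8,80],[-13,9,0,0,0,7.8,80],[-13,9,0,0,0,7.8,80],[-13,9,0,0,0,7.8,80],[-13,9,0,0,0,7.8,80],[-13,9,0,0,0,7.8,80],[-13,9,0,0,0,7.8,80]]';python3 -m jog '[[-12,8,0,0,0,7.8,80],[-10,7,0,0,0,7.7,80],[0,0,0,0,0,0,80],[0,0,0,0,0,0,80]]'
python3 - <<'E'
from h import *
grab("scene","s18",(230,130,480,330),3)
im=grab("top");cv2.imwrite("pics/t18f.png",im);cv2.imwrite("pics/t18.png",cv2.resize(im[180:230,270:400],None,fx=6,fy=6,interpolation=2))
E
```

```text
time_s: 26.55
ee_pos: [0.4689, 0.1089, 0.107]
tcp_rot: [179.9, -0.0, 77.9]
wrist_force: [-1.0, 0.9, 0.0]
grip_width: 0.941
time_s: 26.95
ee_pos: [0.4476, 0.1235, 0.107]
tcp_rot: [179.9, 0.0, 92.9]
wrist_force: [-0.8, -0.3, 0.3]
grip_width: 0.938
```

View pics/s18.png

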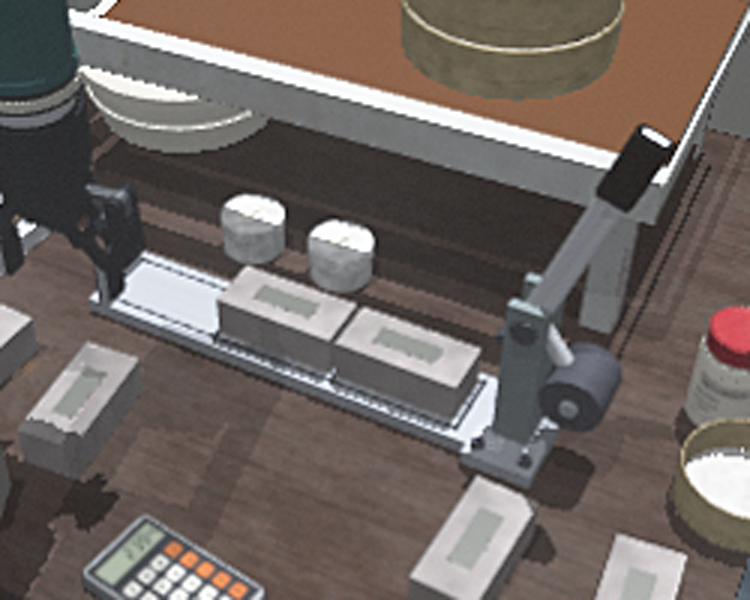

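View pics/t18.png

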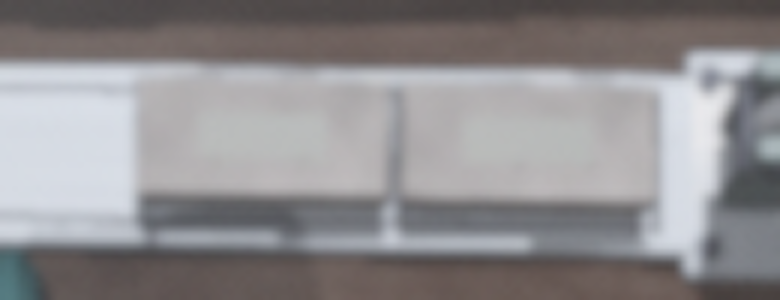

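Run:
```python
from pl import *
for q in ([(137,80),(391,87),(390,197),(138,194)],[(403,87),(658,92),(656,205),(402,200)]):
    w=rectpts(q,6,(270,180),.055);print(inbed(w).round(1).tolist(),inbed([w.mean(0)]).round(1))
```

```text
[[25.1, 56.2], [23.8, -53.6], [-24.2, -54.0], [-24.7, 54.4]] [[0.  0.8]]
[[23.9, -58.8], [23.6, -168.5], [-25.7, -168.0], [-25.4, -59.1]] [[  -0.9 -113.6]]
```

```bash
python3 -m jog '[[0,0.8,-40,0,0,0.5,80],[0,0,-40,0,0,0,80],[0,0,-35,0,0,0,80],[0,0,-15,0,0,0,80],[0,0,0,0,0,0,80],[0,0,0,0,0,0,40],[0,0,0,0,0,0,40],[0,0,0,0,0,0,40]]' 100; python3 -m jog '[[0,0,0,0,0,0,40],[0,0,0,0,0,0,40]]'
```

```text
time_s: 27.85
ee_pos: [0.4494, 0.1245, -0.0211]
tcp_rot: [179.7, -0.0, 93.6]
wrist_force: [0.5, 0.5, 6.6]
grip_width: 0.588
time_s: 28.05
ee_pos: [0.4494, 0.1245, -0.0212]
tcp_rot: [179.7, -0.0, 93.6]
wrist_force: [0.9, -0.9, 6.5]
grip_width: 0.586
```

```bash
python3 -m jog '[[0,0,15,0,0,0,40],[0,0,35,0,0,0,40],[0,0,30,0,0,-7.93,40],[12,0,0,0,0,-7.93,40],[12,0,0,0,0,-7.93,40],[13,0,0,0,0,-7.93,40],[13,0,0,0,0,-7.93,40],[13,1,0,0,0,-7.93,40]]'; python3 -m jog '[[15,0,0,0,0,-7.93,40],[16,0,0,0,0,-7.93,40],[16,0,0,0,0,-7.93,40],[16,1,0,0,0,-7.93,40],[16,0,0,0,0,-7.93,40],[15,1,0,0,0,-7.93,40],[0,0,-15,0,0,0,40],[0,0,-20,0,0,0,40]]';python3 -m jog '[[0,0,-14,0,0,0,40],[0,0,-4,0,0,0,40],[0,0,0,0,0,0,40],[0,0,0,0,0,0,40]]'
```

```text
time_s: 28.85
ee_pos: [0.5094, 0.1252, 0.0552]
tcp_rot: [-179.9, 0.1, 45.7]
wrist_force: [0.1, 0.3, -4.5]
grip_width: 0.589
time_s: 29.65
ee_pos: [0.6039, 0.1274, 0.0205]
tcp_rot: [-180.0, 0.0, -1.4]
wrist_force: [0.1, -0.0, -5.8]
grip_width: 0.588
time_s: 30.05
ee_pos: [0.6044, 0.1274, 0.0042]
tcp_rot: [-180.0, -0.1, -1.5]
wrist_force: [-0.0, -0.3, -4.5]
grip_width: 0.59
```

```bash
python3 -m jog '[[2,0,-6,0,0,0,40],[0,0,-3,0,0,0,40],[0,0,-1.2,0,0,0,40],[0,0,0,0,0,0,40]]'
```

```text
time_s: 30.45
ee_pos: [0.6064, 0.1274, -0.0061]
tcp_rot: [-180.0, -0.0, -1.6]
wrist_force: [-0.5, -0.6, -1.6]
grip_width: 0.591
```

```bash
python3 -m jog '[[0,0,0,0,0,0,75],[0,0,0,0,0,0,75],[0,0,0,0,0,0,75],[0,0,30,0,0,0,75],[0,0,45,0,0,0,80],[0,0,40,0,0,0,75],[-15,11,0,0,0,8,72],[-15,11,0,0,0,8,72]]';python3 -m jog '[[-14,10,0,0,0,8,72],[-14,10,0,0,0,8,72],[-14,10,0,0,0,8,72],[-14,10,0,0,0,8,72],[-14,10,0,0,0,8,72],[-14,10,0,0,0,8,72],[-14,10,0,0,0,8,72],[-14,10,0,0,0,8,72]]';python3 -m jog '[[-13,12,0,0,0,7.8,72],[0,0,0,0,0,0,72],[0,0,0,0,0,0,72]]'
python3 - <<'E'
from h import *
grab("scene","s19",(150,130,400,330),3)
im=grab("top");cv2.imwrite("pics/t19f.png",im);cv2.imwrite("pics/t19.png",cv2.resize(im[180:230,250:380],None,fx=6,fy=6,interpolation=2))
E
```

```text
time_s: 31.25
ee_pos: [0.5778, 0.1496, 0.1116]
tcp_rot: [180.0, -0.4, 14.7]
wrist_force: [0.0, 0.2, 0.7]
grip_width: 0.844
time_s: 32.05
ee_pos: [0.4639, 0.2298, 0.1089]
tcp_rot: [179.9, -0.0, 78.8]
wrist_force: [-0.7, 0.4, -0.9]
grip_width: 0.845
time_s: 32.35
ee_pos: [0.4515, 0.2414, 0.1088]
tcp_rot: [179.9, -0.0, 86.1]
wrist_force: [-0.7, -0.1, 0.0]
grip_width: 0.845
```

View pics/s19.png

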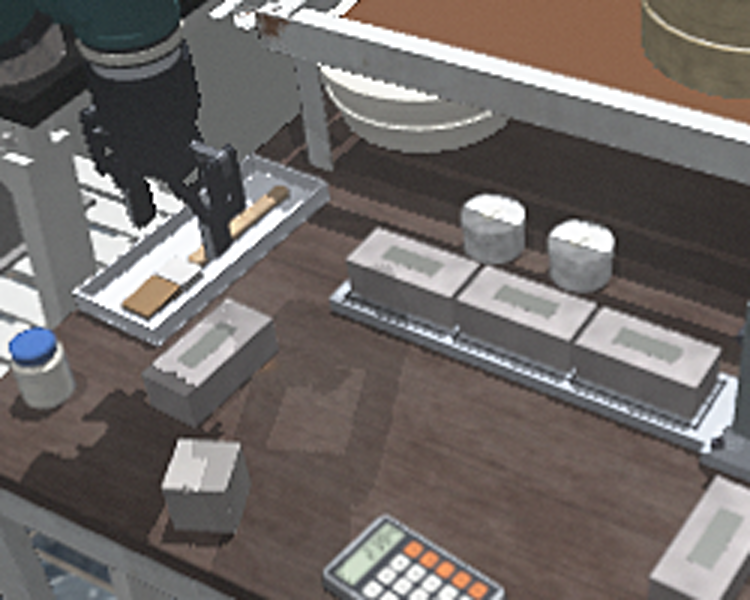

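View pics/t19.png

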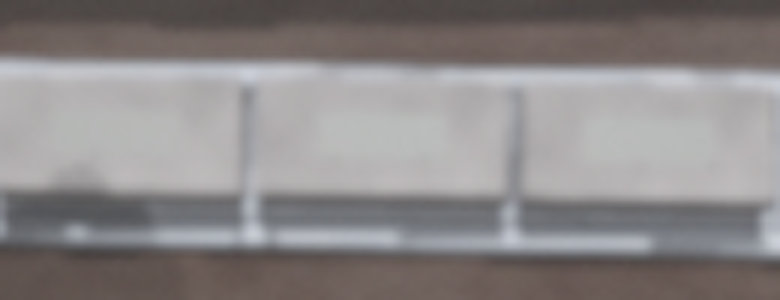

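Run:
```python
from pl import *
w=rectpts([(242,80),(257,80),(506,88),(525,88),(242,190),(257,190)],6,(250,180),.055);print(inbed(w).round(1),w.round(1))
```

```text
[[ 25.   62.7]
 [ 25.1  56.2]
 [ 23.4 -51.4]
 [ 23.5 -59.6]
 [-23.1  61.4]
 [-23.   54.9]] [[629.7  77. ]
 [629.7  70.5]
 [624.9 -37.1]
 [624.8 -45.3]
 [581.6  77. ]
 [581.5  70.5]]
```

```bash
python3 -m jog '[[0,0,-40,0,0,0,72],[0,0,-40,0,0,0,72],[0,0,-35,0,0,0,72],[0,0,-17,0,0,0,72],[0,0,0,0,0,0,72],[0,0,0,0,0,0,40],[0,0,0,0,0,0,40],[0,0,0,0,0,0,40]]' 100; python3 -m jog '[[0,0,0,0,0,0,40]]'
```

```text
time_s: 33.25
ee_pos: [0.453, 0.2417, -0.0217]
tcp_rot: [179.8, -0.1, 86.2]
wrist_force: [1.5, -0.9, 1.5]
grip_width: 0.587
time_s: 33.35
ee_pos: [0.453, 0.2417, -0.0217]
tcp_rot: [179.8, -0.1, 86.2]
wrist_force: [1.3, 0.1, 3.4]
grip_width: 0.59
```

```bash
python3 -m jog '[[0,0,15,0,0,0,40],[0,0,35,0,0,0,40],[0,0,40,0,0,0,40],[10,-10,20,0,0,-7.98,40],[14,-16,0,0,0,-7.98,40],[14,-16,0,0,0,-7.98,40],[14,-16,0,0,0,-7.98,40],[14,-16,0,0,0,-7.98,40]]'; python3 -m jog '[[14,-16,0,0,0,-7.98,40],[14,-16,0,0,0,-7.98,40],[14,-16,0,0,0,-7.98,40],[14,-16,0,0,0,-7.98,40],[14,-16,0,0,0,-7.98,40],[14,-16,0,0,0,-7.98,40],[0,0,0,0,0,0,40],[0,0,0,0,0,0,40]]'
```

```text
time_s: 34.15
ee_pos: [0.5166, 0.1667, 0.0853]
tcp_rot: [-179.9, 0.1, 46.0]
wrist_force: [-0.4, -0.3, -4.7]
grip_width: 0.589
time_s: 34.95
ee_pos: [0.6002, 0.0713, 0.085]
tcp_rot: [-180.0, 0.2, -1.5]
wrist_force: [0.5, 1.0, -4.6]
grip_width: 0.588
```

```bash
python3 -m jog '[[4,0,-15,0,0,0,40],[0,0,-20,0,0,0,40],[0,0,-10,0,0,0,40],[0,0,-3,0,0,0,40],[0,0,0,0,0,0,40],[0,0,0,0,0,0,40]]'
```

```text
time_s: 35.55
ee_pos: [0.6057, 0.0716, 0.0392]
tcp_rot: [-180.0, -0.1, -1.5]
wrist_force: [0.3, 0.0, -3.5]
grip_width: 0.59
```

```bash
python3 -m jog '[[-1,-0.3,-3,0,0,0,40],[0,0,-2,0,0,0,40],[0,0,-1,0,0,0,40],[0,0,0,0,0,0,40]]'
```

```text
time_s: 35.95
ee_pos: [0.6044, 0.071, 0.0333]
tcp_rot: [-180.0, -0.1, -1.6]
wrist_force: [-1.2, 0.6, 0.4]
grip_width: 0.591
```

```bash
python3 -m jog '[[0,0,0,0,0,0,75],[0,0,0,0,0,0,75],[0,0,0,0,0,0,75],[0,0,30,0,0,0,75],[0,0,40,0,0,0,80],[-25,-10,10,0,0,7.93,80],[-25,-10,0,0,0,7.93,80],[-25,-15,0,0,0,7.93,80]]';python3 -m jog '[[-25,-25,0,0,0,7.93,80],[-25,-30,0,0,0,7.93,80],[-15,-33,0,0,0,7.93,80],[-12,-33,0,0,0,7.93,80],[0,-33,0,0,0,7.93,80],[0,-33,0,0,0,7.93,80],[0,-33,0,0,0,7.93,80],[0,-33,0,0,0,7.93,80]]'; python3 -m jog '[[0,0,0,0,0,0,80],[0,0,0,0,0,0,80]]'
python3 - <<'E'
from h import *
grab("scene","s20",(230,130,480,330),3)
im=grab("top");cv2.imwrite("pics/t20f.png",im);cv2.imwrite("pics/t20.png",cv2.resize(im[180:230,250:380],None,fx=6,fy=6,interpolation=2))
E
```

```text
time_s: 36.75
ee_pos: [0.5292, 0.0361, 0.1136]
tcp_rot: [179.9, -0.2, 22.6]
wrist_force: [-0.5, -0.2, -0.9]
grip_width: 0.934
time_s: 37.55
ee_pos: [0.4522, -0.2185, 0.1129]
tcp_rot: [179.9, 0.0, 86.0]
wrist_force: [0.2, -0.3, 0.0]
grip_width: 0.94
time_s: 37.75
ee_pos: [0.4521, -0.2174, 0.1125]
tcp_rot: [180.0, -0.0, 85.5]
wrist_force: [0.0, -0.7, 0.5]
grip_width: 0.939
```

View pics/s20.png

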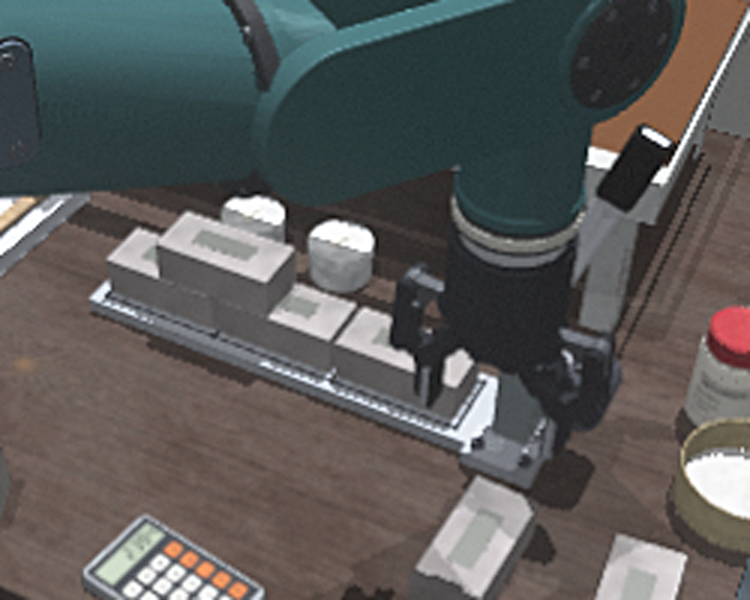

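View pics/t20.png

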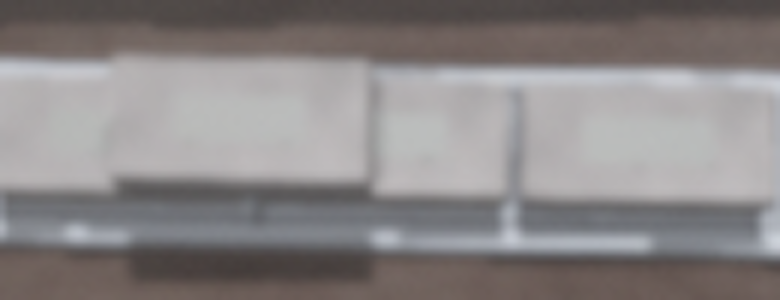

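```bash
python3 - <<'E'
from pl import *
w=rectpts([(115,57),(371,60),(370,182),(116,179)],6,(250,180),.095);print(inbed(w).round(1).tolist(),inbed([w.mean(0)]))
E
python3 -m jog '[[0,-1,-40,0,0,0,80],[0,0,-40,0,0,0,80],[0,0,-35,0,0,0,80],[0,0,-20,0,0,0,80],[0,0,0,0,0,0,80],[0,0,0,0,0,0,40],[0,0,0,0,0,0,40],[0,0,0,0,0,0,40]]' 100; python3 -m jog '[[0,0,0,0,0,0,40]]'
```

```text
[[26.1, 113.1], [26.6, 5.5], [-25.1, 4.8], [-25.7, 111.0]] [[ 0.48453635 58.63318198]]
time_s: 38.65
ee_pos: [0.4542, -0.2189, -0.0199]
tcp_rot: [179.7, 0.1, 85.7]
wrist_force: [0.3, 1.0, 6.9]
grip_width: 0.588
time_s: 38.75
ee_pos: [0.4543, -0.2189, -0.0199]
tcp_rot: [179.7, 0.1, 85.7]
wrist_force: [-0.1, 1.1, 6.5]
grip_width: 0.586
```

```bash
python3 -m jog '[[0,0,15,0,0,0,40],[0,0,35,0,0,0,40],[0,5,40,0,0,0,40],[0,25,20,0,0,-7.9,40],[5,30,0,0,0,-7.9,40],[10,30,0,0,0,-7.9,40],[12,25,0,0,0,-7.9,40],[15,20,0,0,0,-7.9,40]]'; python3 -m jog '[[15,15,0,0,0,-7.9,40],[18,10,0,0,0,-7.9,40],[18,8,0,0,0,-7.9,40],[18,5,0,0,0,-7.9,40],[18,1,0,0,0,-7.9,40],[17,0,0,0,0,-8.2,40],[0,0,0,0,0,0,40],[0,0,0,0,0,0,40]]'
```

```text
time_s: 39.55
ee_pos: [0.4935, -0.0813, 0.0869]
tcp_rot: [-179.9, 0.0, 45.9]
wrist_force: [-0.1, -0.6, -3.2]
grip_width: 0.585
time_s: 40.35
ee_pos: [0.5972, -0.0439, 0.0864]
tcp_rot: [-180.0, 0.1, -1.4]
wrist_force: [0.1, 0.4, -3.4]
grip_width: 0.583
```

```bash
python3 -m jog '[[4,0,-15,0,0,0,40],[0,0,-10,0,0,0,40],[0,0,0,0,0,0,40]]'
python3 - <<'E'
from h import *
grab("scene","s21",(260,130,440,280),4)
E
```

```text
time_s: 40.65
ee_pos: [0.5993, -0.0436, 0.0587]
tcp_rot: [-179.9, 0.4, -1.5]
wrist_force: [-0.9, 0.2, -4.1]
grip_width: 0.585
```

View pics/s21.png

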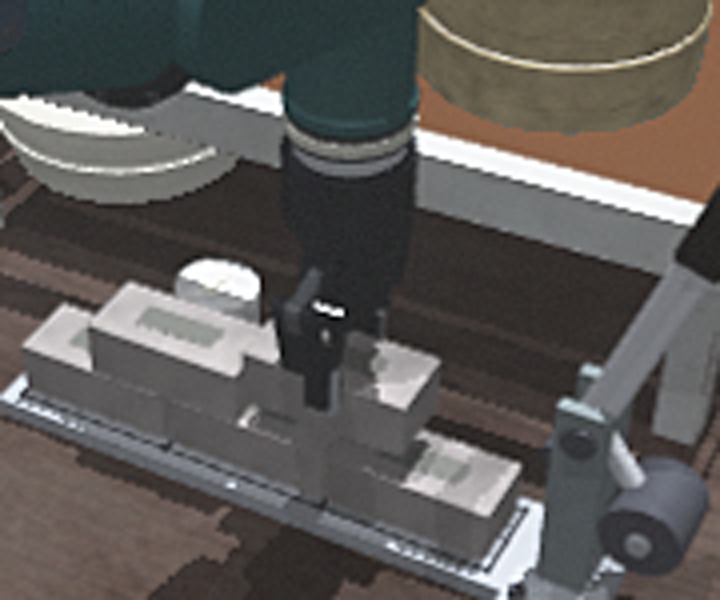

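```bash
python3 -m jog '[[2,0,-5,0,0,0,40],[0,0,-3,0,0,0,40],[0,0,0,0,0,0,40],[0,0,0,0,0,0,40]]'
```

```text
time_s: 41.1
ee_pos: [0.6042, -0.044, 0.0544]
tcp_rot: [180.0, -0.0, -1.5]
wrist_force: [-0.4, -0.6, -3.3]
grip_width: 0.59
```

```bash
python3 -m jog '[[-2.5,0,-4,0,0,0,40],[0,0,-2,0,0,0,40],[0,0,0,0,0,0,40]]';python3 -m jog '[[0,0,-3,0,0,0,40],[0,0,0,0,0,0,40]]';  python3 - <<'E'
from h import *
grab("scene","s22",(260,130,440,280),4)
E
```

```text
time_s: 41.4
ee_pos: [0.6011, -0.0439, 0.0477]
tcp_rot: [-180.0, 0.1, -1.5]
wrist_force: [-0.3, -0.2, -4.2]
grip_width: 0.586
time_s: 41.6
ee_pos: [0.6014, -0.0439, 0.0448]
tcp_rot: [-180.0, 0.0, -1.5]
wrist_force: [-0.6, 0.3, -4.1]
grip_width: 0.586
```

View pics/s22.png

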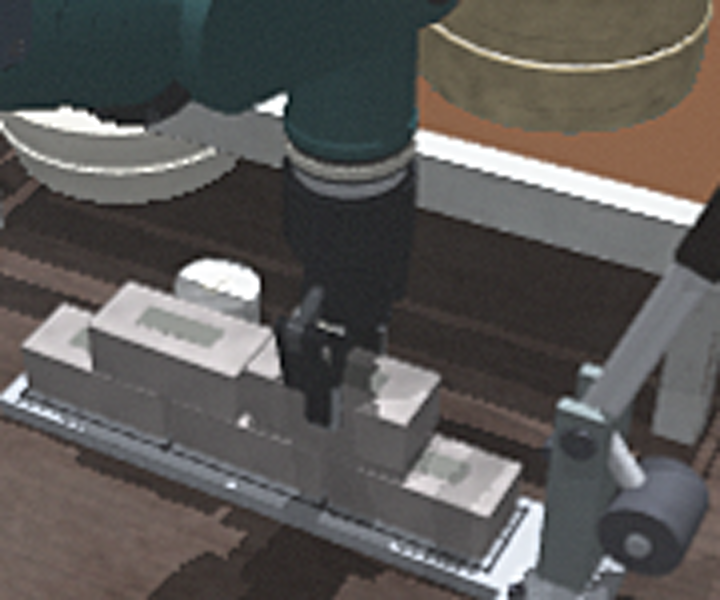

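```bash
python3 -m jog '[[0,0,-2,0,0,0,40],[0,0,-1,0,0,0,40],[0,0,0,0,0,0,40]]';python3 -m jog '[[0,0,-2,0,0,0,40],[0,0,0,0,0,0,40]]'
```

```text
time_s: 41.95
ee_pos: [0.6015, -0.0439, 0.042]
tcp_rot: [-180.0, 0.0, -1.5]
wrist_force: [-0.0, -0.7, -4.0]
grip_width: 0.586
time_s: 42.15
ee_pos: [0.6015, -0.0439, 0.04]
tcp_rot: [-180.0, 0.0, -1.5]
wrist_force: [-0.7, -0.0, -3.8]
grip_width: 0.59
```

```bash
python3 -m jog '[[0,0,-2,0,0,0,40],[0,0,0,0,0,0,40]]';python3 -m jog '[[0,0,-1.5,0,0,0,40],[0,0,0,0,0,0,40]]'
```

```text
time_s: 42.35
ee_pos: [0.6014, -0.0439, 0.038]
tcp_rot: [-180.0, 0.0, -1.5]
wrist_force: [0.8, 1.0, -3.8]
grip_width: 0.582
time_s: 42.55
ee_pos: [0.6015, -0.044, 0.0366]
tcp_rot: [-180.0, 0.0, -1.5]
wrist_force: [-0.8, -0.7, -3.4]
grip_width: 0.587
```

```bash
python3 -m jog '[[0,0,-1.3,0,0,0,40],[0,0,0,0,0,0,40]]'
```

```text
time_s: 42.75
ee_pos: [0.6016, -0.044, 0.0354]
tcp_rot: [180.0, 0.0, -1.5]
wrist_force: [-0.1, 0.7, -4.2]
grip_width: 0.587
```

```bash
python3 -m jog '[[0,0,-0.8,0,0,0,40],[0,0,0,0,0,0,75],[0,0,0,0,0,0,75],[0,0,0,0,0,0,75],[0,0,30,0,0,0,75],[0,0,40,0,0,0,80],[-25,-5,10,0,0,-7.73,80],[-25,-10,0,0,0,-7.73,80]]';python3 -m jog '[[-25,-20,0,0,0,-7.73,80],[-25,-30,0,0,0,-7.73,80],[-20,-33,0,0,0,-7.73,80],[-15,-33,0,0,0,-7.73,80],[-15,-33,0,0,0,-7.73,80],[0,-33,0,0,0,-7.73,80],[0,-33,0,0,0,-7.73,80],[0,-33,0,0,0,-7.73,80]]'; python3 -m jog '[[0,-32,0,0,0,-7.7,80],[0,0,0,0,0,0,80],[0,0,0,0,0,0,80]]'
python3 - <<'E'
from h import *
grab("scene","s23",(230,130,480,330),3)
im=grab("top");cv2.imwrite("pics/t23f.png",im);cv2.imwrite("pics/t23.png",cv2.resize(im[180:230,250:380],None,fx=6,fy=6,interpolation=2))
E
```

```text
time_s: 43.55
ee_pos: [0.5538, -0.0591, 0.1188]
tcp_rot: [-179.9, -0.5, -17.2]
wrist_force: [-0.5, 0.2, -0.1]
grip_width: 0.936
time_s: 44.35
ee_pos: [0.4516, -0.3086, 0.1156]
tcp_rot: [-179.9, -0.1, -79.2]
wrist_force: [0.9, 0.5, -0.1]
grip_width: 0.937
time_s: 44.65
ee_pos: [0.4516, -0.3393, 0.1148]
tcp_rot: [-180.0, 0.0, -86.5]
wrist_force: [0.1, 0.3, 0.5]
grip_width: 0.936
```

View pics/s23.png

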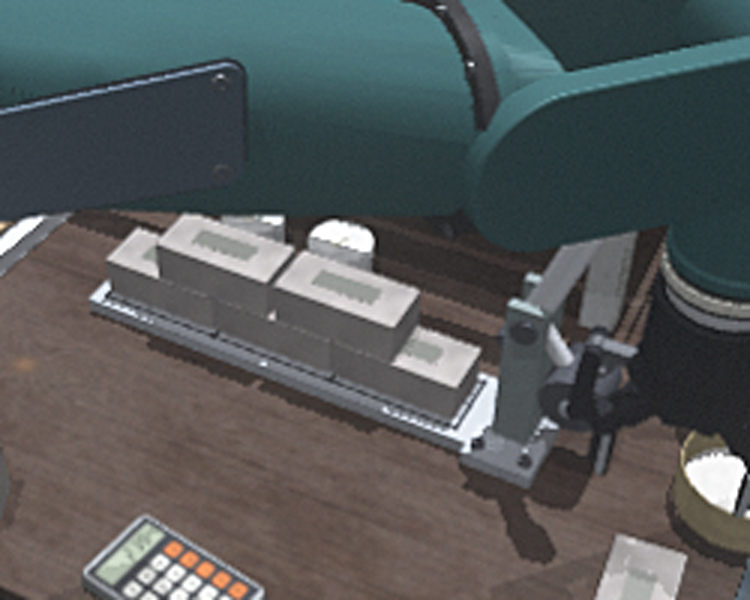

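View pics/t23.png

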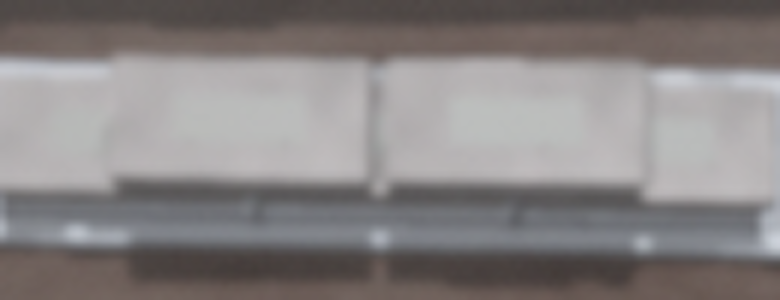

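```bash
python3 - <<'E'
from pl import *
w=rectpts([(386,60),(643,64),(643,188),(388,184)],6,(250,180),.095);print(inbed(w).round(1).tolist(),inbed([w.mean(0)]))
w=rectpts([(372,100),(382,100)],6,(250,180),.095);print(inbed(w),w)
E
python3 -m jog '[[0,2,-40,0,0,0,80],[0,0,-40,0,0,0,80],[0,0,-35,0,0,0,80],[0,0,-21,0,0,0,80],[0,0,0,0,0,0,80],[0,0,0,0,0,0,40],[0,0,0,0,0,0,40],[0,0,0,0,0,0,40]]' 100; python3 -m jog '[[0,0,0,0,0,0,40]]'
```

```text
[[26.7, -0.7], [26.8, -108.3], [-25.7, -109.0], [-25.8, -2.7]] [[  0.49678366 -55.18541822]]
[[9.61408665 4.75140084]
 [9.68409417 0.56460407]] [[612.74300516  19.48110729]
 [612.69608316  15.29398817]]
time_s: 45.55
ee_pos: [0.4535, -0.3381, -0.0182]
tcp_rot: [-179.8, -0.2, -86.5]
wrist_force: [-0.2, 1.1, 6.6]
grip_width: 0.585
time_s: 45.65
ee_pos: [0.4535, -0.3381, -0.0182]
tcp_rot: [-179.8, -0.2, -86.5]
wrist_force: [0.4, 0.5, 7.3]
grip_width: 0.582
```

```bash
python3 -m jog '[[0,0,15,0,0,0,40],[0,0,35,0,0,0,40],[0,5,40,0,0,0,40],[0,25,40,0,0,0,40],[0,40,13,0,0,7.72,40],[0,40,0,0,0,7.72,40],[0,40,0,0,0,7.72,40],[5,40,0,0,0,7.72,40]]'; python3 -m jog '[[5,40,0,0,0,7.72,40],[10,38,0,0,0,7.72,40],[20,30,0,0,0,7.72,40],[25,25,0,0,0,7.72,40],[25,20,0,0,0,7.72,40],[25,10,0,0,0,7.72,40],[25,3,0,0,0,7.72,40],[10,0,0,0,0,0,40]]'; python3 -m jog '[[0,0,0,0,0,0,40],[0,0,0,0,0,0,40]]'
```

```text
time_s: 46.45
ee_pos: [0.4553, -0.1454, 0.1218]
tcp_rot: [180.0, 0.0, -55.4]
wrist_force: [0.8, 0.6, -5.7]
grip_width: 0.588
time_s: 47.25
ee_pos: [0.6026, 0.0197, 0.1209]
tcp_rot: [180.0, 0.1, -1.5]
wrist_force: [-0.4, 0.7, -4.2]
grip_width: 0.585
time_s: 47.45
ee_pos: [0.6004, 0.0186, 0.1212]
tcp_rot: [180.0, 0.1, -1.7]
wrist_force: [0.7, 0.3, -5.3]
grip_width: 0.581
```

```bash
python3 -m jog '[[3,0,-15,0,0,0,40],[0,0,-13,0,0,0,40],[0,0,-6,0,0,0,40],[0,0,-2,0,0,0,40],[0,0,0,0,0,0,40],[0,0,0,0,0,0,40]]'
python3 - <<'E'
from h import *
grab("scene","s24",(260,100,440,250),4)
E
```

```text
time_s: 48.05
ee_pos: [0.6049, 0.019, 0.0862]
tcp_rot: [180.0, -0.1, -1.6]
wrist_force: [0.3, -0.4, -4.1]
grip_width: 0.579
```

View pics/s24.png

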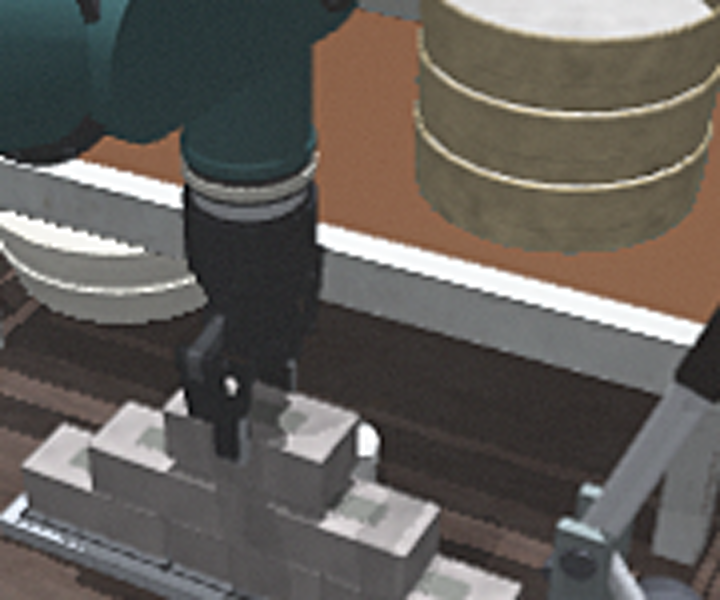

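```bash
python3 -m jog '[[-1,-0.7,-4,0,0,0,40],[0,0,-2.5,0,0,0,40],[0,0,0,0,0,0,40]]'; python3 -m jog '[[0,0,-1.3,0,0,0,40],[0,0,0,0,0,0,40]]'
```

```text
time_s: 48.4
ee_pos: [0.6032, 0.0183, 0.0786]
tcp_rot: [-180.0, 0.1, -1.6]
wrist_force: [-0.5, 0.7, -4.9]
grip_width: 0.587
time_s: 48.6
ee_pos: [0.6036, 0.0184, 0.0777]
tcp_rot: [-180.0, 0.0, -1.6]
wrist_force: [-0.4, -0.0, -5.3]
grip_width: 0.586
```

```bash
python3 -m jog '[[0,0,-1,0,0,0,40],[0,0,0,0,0,0,40]]'; python3 -m jog '[[0,0,-0.6,0,0,0,40],[0,0,0,0,0,0,40]]'
```

```text
time_s: 48.8
ee_pos: [0.6038, 0.0183, 0.077]
tcp_rot: [-180.0, -0.0, -1.6]
wrist_force: [0.2, 0.5, -4.7]
grip_width: 0.584
time_s: 49.0
ee_pos: [0.6038, 0.0183, 0.0769]
tcp_rot: [180.0, -0.0, -1.6]
wrist_force: [-1.4, -0.8, -2.3]
grip_width: 0.585
```

Contact beginning. Release and retreat.

```bash
python3 -m jog '[[0,0,0,0,0,0,75],[0,0,0,0,0,0,75],[0,0,0,0,0,0,75],[0,0,25,0,0,0,75],[0,0,40,0,0,0,80],[0,0,40,0,0,0,80],[-35,20,0,0,0,0,80],[-35,30,0,0,0,0,80]]';python3 -m jog '[[-35,35,0,0,0,0,80],[-35,35,0,0,0,0,80],[-30,40,0,0,0,0,80],[-30,40,0,0,0,0,80],[-20,40,0,0,0,0,80],[-20,40,0,0,0,0,80],[0,0,0,0,0,0,80],[0,0,0,0,0,0,80]]'
python3 - <<'E'
from h import *
grab("scene","s25",(120,130,520,380),2)
im=grab("top");cv2.imwrite("pics/t25f.png",im);cv2.imwrite("pics/t25.png",cv2.resize(im[130:330,160:490],None,fx=2.4,fy=2.4,interpolation=2));cv2.imwrite("pics/t25z.png",cv2.resize(im[180:230,250:380],None,fx=6,fy=6,interpolation=2))
E
```

```text
time_s: 49.8
ee_pos: [0.535, 0.0677, 0.1841]
tcp_rot: [-180.0, -0.3, -1.8]
wrist_force: [-0.3, 1.0, 0.5]
grip_width: 0.937
time_s: 50.6
ee_pos: [0.3634, 0.2991, 0.1819]
tcp_rot: [-180.0, -0.1, -1.4]
wrist_force: [-0.3, -0.0, -0.0]
grip_width: 0.939
```

View pics/s25.png

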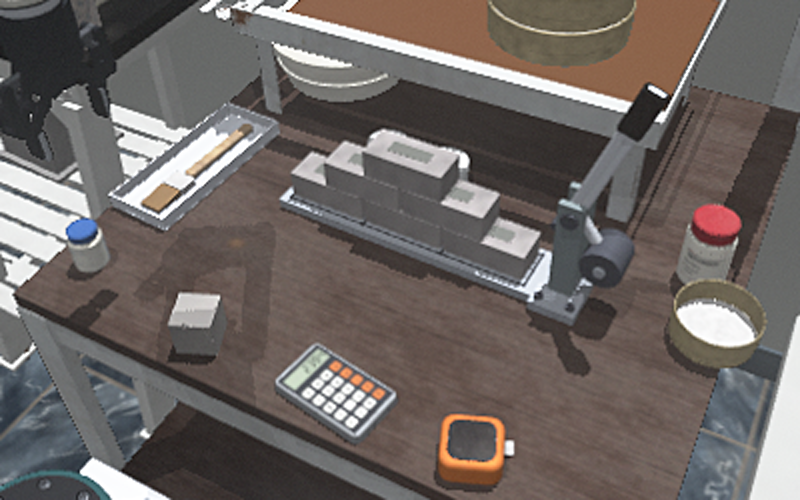

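View pics/t25.png

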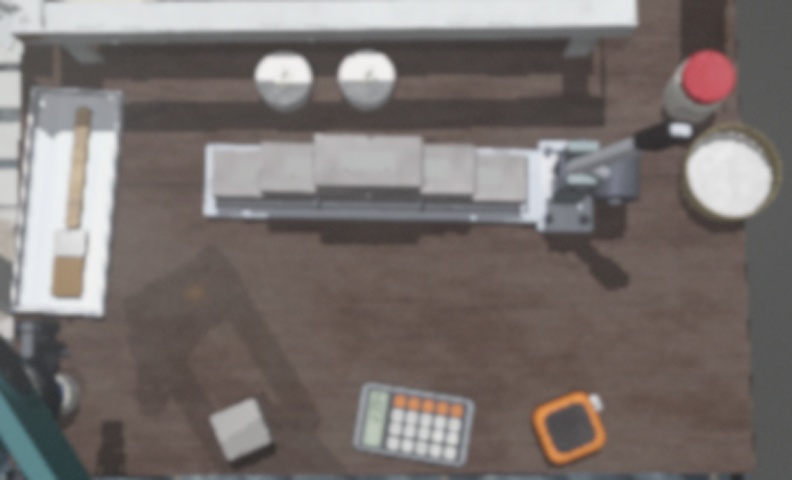

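View pics/t25z.png

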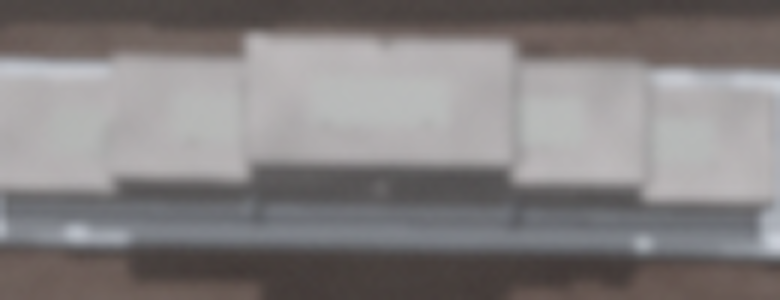

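Run:
```python
from pl import *
w=rectpts([(246,37),(515,41),(514,167),(250,163)],6,(250,180),.135);print(inbed(w).round(1).tolist(),inbed([w.mean(0)]))
a=cv2.imread("pics/top0.png");b=cv2.imread("pics/t25f.png")
for n,(x0,y0,x1,y1) in dict(jar=(430,145,480,180+45),tins=(260,145,330,180),cube=(240,290,280,328),tape=(378,285,416,328)).items(): print(n,np.abs(a[y0:y1,x0:x1].astype(int)-b[y0:y1,x0:x1]).mean().round(2))
workorder.hand_in(); print(env.sense()["time_s"])
```

```text
[[27.2, 55.1], [27.4, -54.3], [-24.4, -54.8], [-24.6, 52.1]] [[ 1.38049398 -0.49372583]]
jar 6.72
tins 3.01
cube 6.9
tape 3.4
the job is handed in; nothing more can be done
the job is handed in; nothing more can be done
```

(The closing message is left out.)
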